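Turn the drying specimen carrier over with the lifter

ROBOT

A 6-joint arm with a two-finger parallel gripper is mounted at the origin on a cart in front of the work surface, level with it; the furniture and walls round the work are solid. World frame = base frame: x ahead of the robot, y to its left, z up, the work surface at z = 0. Lengths are in m, angles in degrees, forces in N, time in s.
With the tool pointing down it reaches from about 0.275 to 0.85 m from the base axis. Payload 19 kg.
Tool frame: the origin (TCP) lies on the centre line of the jaws, within the pads' length; the fingertips stand 19 mm ahead of it and the grasp point (between the pads) is the TCP; z points along the fingers, y is the direction in which the jaws open and shut (so a half turn about z gives the same grasp; the last joint's range is limited). The gripper opens to 85 mm and grips with 20 to 120 N. Pads are 22 mm wide; open, the fingers measure 114 mm over their backs; the gripper's body (76 mm by 85 mm) begins 54 mm behind the grasp point. The pads swing forward as they close: fully open they stand 13 mm farther back than shut.
Start: joints at [-82.334, 8.623, 82.357, -0, 89.026, -7.678], TCP at [0.152, -0.554, 0.25] pointing down, gripper open.
Joint ranges: [-160.23, 160.23], [-39.13, 120.54], [6.94, 153.29], [-79.49, 259.48], [9.18, 160.14], [-161.06, 161.06]. Speed limits (degrees/s): [108.29, 108.29, 127.2, 172.46, 172.46, 172.46].

INTERFACE

Orientations are given as [roll, pitch, yaw] about the fixed x, y, z axes, in that order (R = Rz(yaw) Ry(pitch) Rx(roll)).
In Python, from bench import arm, imaging gives the robot as it stands.
- The arm moves only by the shell command python3 -m jog 'ROWS' [OPENING] [FORCE]. ROWS is JSON, a list that holds one entry, the list of rows, each a list of 4 numbers: the shift along the tool's x, y, z as a fraction of full scale, then the turn about the tool's z as a fraction of full scale. In form: [[[dx, dy, dz, roll], ...]]. A call has 1 to 8 rows; each row is the pose to reach, as a shift and turn from the pose commanded when the call began, along the tool's axes at that moment; what a row does not reach only later rows make up. Full scale, the value 1, is 0.25 m for a shift and 90 degrees for a turn. A row lasts 1/8 s, in which the tool goes at most 62.5 mm and 10.7 degrees, less where a joint would pass 70% of its speed; a pose out of reach is approached as far as the arm can. A call with a number of a shift or a turn outside -1 to 1 is refused whole. A call with a gripper value outside its range is refused whole. OPENING is the closure, from 0 (fully open) to 1 (shut), set as the call begins (- or left out, the last holds). The fingers move at their own pace and stop on an object; FORCE is the grip in N (left out, the last holds). Time passes only in rows, so rows that repeat a pose let the fingers close. It gives the time, the measured TCP pose, the force and the opening at its end, in the units of the state.
- arm.observe(): the state, without advancing time (a new reading comes with each control period).
- imaging.get_image(name): name is "side" or "top"; returns a dict with "img" (420x560x3 uint8, red, green, blue), "depth" (420x560 float32, m along the optical axis (not along the pixel's ray), 0 where there is no reading), "fov_y" (degrees; the focal length in pixels is half the picture's height over the tangent of half this angle, whatever the lens; pixels are square), "cx", "cy" (the principal point, pixels), "pose" (4x4, takes a point from camera to world coordinates). Camera axes: x right, y up, looking along -z (the intrinsics and any distortion apply to the point x, -y, -z); pixel columns grow to the right and rows downward; lengths in m; the calibration is good to about 2 mm. A picture is of the moment at which its call begins.
- arm.sign_off(): hands the job in, once; it reports no verdict.
The state is a dict: "t": time; "joint_positions": joint angles; "joint_vel": joint speeds; "tau": joint torques, N m; "ee_pos": TCP position; "tool_rot": TCP orientation; "ft_force": force on the tool from outside, world axes, zero at the start; "wrist_torque": the same for the moment, N m; "gripper_width": opening from 0.0 (shut) to 1.0 (fully open).
Only numpy, scipy, OpenCV 4.12 (cv2) and the standard library are available. Lean on these libraries where they do the work, as an engineer would, in place of code of your own. Each camera call takes 0.05 s, during which the arm holds its last target.

TASK

The specimen carrier on the drying plate is dry on its first face. Without touching it with the gripper, take the black-handled lifter from its rest, keep its blade lightly pressed on the plate while you slide it well under the carrier's near edge, between its two runners, and lever that edge up and over so that the carrier falls on its other face beyond the two toe stops; then push it with the blade, straight, fully home against the end rail, flat on the plate. Press only lightly on plate and carrier, leave the other things where they are, and lay the lifter back on its rest as it lay.

Things in the scene. Friction and masses are not known exactly. Their poses are not given: they have to be found in the camera images.
- plate_top (a point): Centre of the top face of the fixed, bare aluminium drying plate, 186 (x) x 104 (y) mm, on levelling screws: its top stands 12 to 20 mm above the bench. Its x points away from the robot, from the free apron (from x = -93 mm to the carrier) to the steel end rail, 8 mm high, whose face is at x = 84 mm; z up. The plate and the rest stand side by side, either at the left.
- toe_stops (a point): On the plate's top, 8 mm ahead of plate_top, midway between the two steel toe stops; same axes. Each stop is a half-round bar across the plate, 3 mm high, 6 mm wide (x -3 to 3 mm), one from y = 23.5 to 38.5 mm, the other from -38.5 to -23.5 mm: the channel between them is 47 mm wide.
- carrier_mid (a point): Middle of the carrier, a loose aluminium frame with a glass pane, 52 (x) x 68 (y) x 8.5 mm, 40 to 85 g. It starts lying on two runners 2.5 mm high, 6 mm wide, along x at y = -30 and 30 mm, its far edge within 4 mm of the toe stops; so a gap 2.5 mm high, 54 mm wide opens under its near edge. z points from the runner face to the pocketed face: up at first, down when turned. Home: x = 58 mm from plate_top.
- lifter_grip (a point): Where to grip the lifter, mid handle near its centre of mass. The lifter is a cranked steel spatula, 90 g; x points along it to the blade tip, z up. The black handle is a bar 13 mm wide (y), 18 mm high, from 40 mm behind to 30 mm ahead of this point. A thin neck (30 to 48 mm ahead) drops to the flat blade, 45 to 110 mm ahead, 2 mm thick, 26 mm wide.
- lifter_tip (a point): Middle of the front edge of the lifter's blade, on its underside: 110 mm ahead of lifter_grip and 34 mm below it. The blade is 22 mm wide over its last 8 mm. Same axes as lifter_grip.
- lifter_butt (a point): Point on the axis of the handle's round butt (16 mm across), 48 mm behind lifter_grip. It lies in the vee of the rest when the lifter is laid there. Same axes as lifter_grip.
- rest_vee (a point): Where lifter_butt lies when the lifter is on its rest: 37 mm above the bench, in the white 90-degree vee block (18 mm long, 46 mm wide, top about 44 mm above the bench) at the robot's end of a fixed steel sheet, 190 x 56 x 3 mm, on which the blade lies flat. x is the way the lifter points, away from the robot; z up.
Mind the look-alikes: they are no part of the job. Leave any green or yellow look-alike of the part that bears lifter_grip alone.

How it is judged (in metres and radians):
On the way, in this order (a step that is already met when the one before it is completed fails the run):
1. the blade, pressed on the plate, has slid at least 8 mm under an edge of the carrier, which still lies down (contact force between lifter and plate above 0.3 N and horizontal distance between lifter_tip and carrier_mid below 0.018 m and z of lifter_tip in the frame of plate_top below 0.0025 m and angle between carrier_mid's own z axis and vertical below 0.15 rad), for 0.15 s.
2. the lifter's blade holds one edge of the carrier well up (angle between carrier_mid's own z axis and vertical between 0.3 and 1.4 rad and contact force between lifter and carrier above 0.03 N), for 0.1 s.
3. the carrier has been turned over (angle between carrier_mid's own z axis and vertical above 2.9 rad), for 0.1 s.
4. the turned carrier lies flat, fully home and square against the end rail (angle between carrier_mid's own z axis and vertical above 3.08 rad and x of carrier_mid in the frame of plate_top above 0.0565 m and y of carrier_mid in the frame of plate_top between -0.016 and 0.016 m and angle between the x axis of carrier_mid and the x axis of plate_top, either way round below 0.07 rad and z of carrier_mid in the frame of plate_top below 0.0065 m), for 0.2 s.
At the end, for the whole second after the job is handed in: The carrier lies turned over and flat on the plate (3.5 degrees), within 1.5 mm of the end rail, square to 4 degrees, within 16 mm of the plate's middle line; the lifter lies still and level on its rest, butt within 12 mm of its place in the vee, pointing along the rest within 7 degrees (all of step 4 and linear speed of each of carrier, lifter below 0.02 m/s and distance between lifter_butt and rest_vee below 0.012 m and angle between lifter_tip's own z axis and vertical below 0.12 rad and angle between the x axis of lifter_grip and the x axis of rest_vee, either way round below 0.12 rad); the robot touches nothing.
It fails at once if the gripper or arm touches the carrier (contact force between the arm and carrier above 0.3 N).
It fails at once if the fingers touch the carrier (contact force between the fingers and carrier above 0.3 N).
It fails at once if the lifter presses the drying plate with more than 8 N (contact force between lifter and plate above 8 N).
It fails at once if the lifter presses the carrier with more than 15 N (contact force between lifter and carrier above 15 N).
It fails at once if another thing on the bench is moved more than 20 mm (distance of any of steel_tin, sample_cup, amber_small, clear_b, spare_stopper, tweezers from where it was at the start of the episode above 0.02 m).
It also fails if it takes over 67 s, if anything falls off the work surface, if the arm or the gripper's body presses on something with over 40 N, if the wrist force passes 120 N, or if a joint passes its speed limit or range.

## Working session

There is one attempt and no reset: what is moved stays moved. The work goes in short steps, Python scripts to look and compute and a shell command to move; the robot and the scene stay as the last step left them, time stands still between calls to the robot, and variables do not carry over. Pictures are saved under pics/ and viewed, and the job is handed in when it is done.

```bash
ls; mkdir -p pics
python3 - <<'E'
from bench import arm, imaging
import cv2,numpy as np
print(arm.observe())
for n in("top","side"):
    d=imaging.get_image(n); cv2.imwrite(f"pics/{n}0.png",d["img"][:,:,::-1]); print(n,d["fov_y"],d["cx"],d["cy"],np.round(d["pose"],4).tolist(),[k for k in d])
    np.savez(f"{n}0.npz",**{k:v for k,v in d.items()})
E
```

```text
pics
{'t': 0.0, 'joint_positions': array([-8.23331460e+01,  8.65076061e+00,  8.23937660e+01, -5.71975947e-04,
        8.90258440e+01, -7.67780132e+00]), 'joint_vel': array([ 0.03790704, -0.02981193,  0.03502244, -0.09134757,  0.06753117,
       -0.02802263]), 'tau': array([-9.96459858e-04, -7.13061333e+01, -5.70868850e+01, -5.32635841e-05,
        9.04706132e-03, -7.10884160e-05]), 'ee_pos': array([ 0.15210486, -0.5542805 ,  0.24967073]), 'tool_rot': array([-1.79930184e+02, -8.83490530e-03,  1.53446600e+01]), 'ft_force': array([ 0.25855211, -0.35345371, -0.62875909]), 'wrist_torque': array([-0.05976538,  0.0166339 , -0.01498555]), 'gripper_width': 1.0002513350951794}
top 48.97495351452948 277.7856072337743 207.61058399443104 [[-0.0133, 0.9927, -0.1203, 0.3919], [-0.9997, -0.0108, 0.0213, 0.1526], [0.0198, 0.1205, 0.9925, 1.3138], [0.0, 0.0, 0.0, 1.0]] ['img', 'depth', 'fov_y', 'cx', 'cy', 'pose']
side 55.07580400774603 280.15398881646746 213.96142121341455 [[0.9993, 0.0174, -0.034, 0.4996], [-0.0373, 0.6348, -0.7718, -0.8375], [0.0082, 0.7725, 0.6349, 0.8665], [0.0, 0.0, 0.0, 1.0]] ['img', 'depth', 'fov_y', 'cx', 'cy', 'pose']
```

View pics/top0.png

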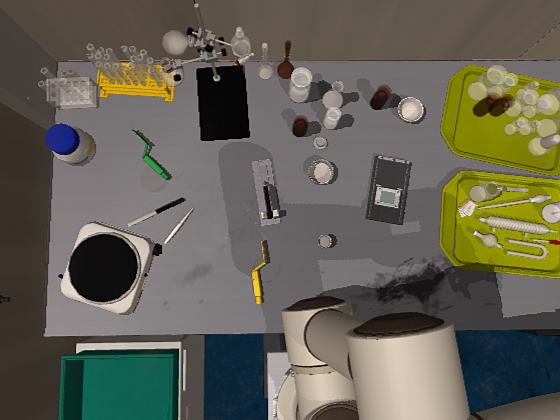

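View pics/side0.png

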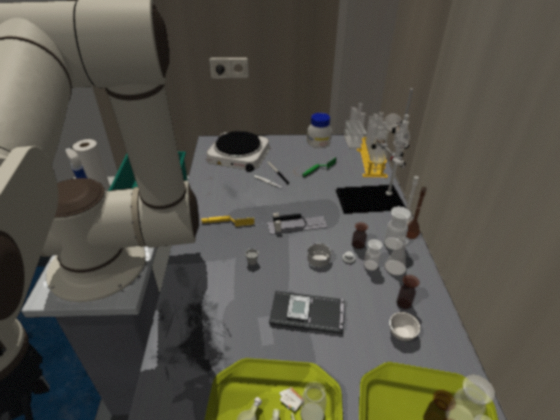

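```bash
cat > h.py <<'E'
import numpy as np,cv2
def load(n): return dict(np.load(n))
def world(d,u,v,depth=None,z=None):
    u=np.asarray(u,float);v=np.asarray(v,float)
    f=210/np.tan(np.radians(float(d["fov_y"]))/2)
    r=np.stack([(u-d["cx"])/f,-(v-d["cy"])/f,-np.ones_like(u)],-1)
    P=d["pose"];R=P[:3,:3];t=P[:3,3]
    w=r@R.T
    if z is not None: s=(z-t[2])/w[...,2]
    else: s=depth
    return t+w*np.asarray(s)[...,None]
def proj(d,p):
    f=210/np.tan(np.radians(float(d["fov_y"]))/2)
    q=(np.asarray(p)-d["pose"][:3,3])@d["pose"][:3,:3]
    return np.stack([d["cx"]+f*q[...,0]/-q[...,2], d["cy"]-f*q[...,1]/-q[...,2]],-1)
def cloud(d):
    v,u=np.mgrid[0:420,0:560]
    return world(d,u,v,depth=d["depth"])
def crop(d,u0,u1,v0,v1,k,fn):
    im=d["img"][v0:v1,u0:u1,::-1]; cv2.imwrite(fn,cv2.resize(im,None,fx=k,fy=k,interpolation=cv2.INTER_CUBIC))
E
python3 - <<'E'
from h import *
d=load("top0.npz");crop(d,235,425,140,235,4,"pics/c1.png")
s=load("side0.npz");crop(s,195,355,200,340,4,"pics/c2.png")
for n,dd in(("t",d),("s",s)):
    c=cloud(dd)
    for u,v in ([(230,250),(340,250),(400,160),(400,215),(275,170),(388,197)] if n=="t" else [(200,300),(280,350),(330,300),(320,325),(298,308)]): print(n,u,v,c[v,u].round(4))
E
```

```text
t 230 250 [0.4315 0.2613 0.0028]
t 340 250 [ 0.4275 -0.0501  0.0062]
t 400 160 [ 0.6834 -0.2294  0.018 ]
t 400 215 [ 0.5239 -0.2217  0.0196]
t 275 170 [0.6606 0.1311 0.0022]
t 388 197 [ 0.576  -0.1901  0.0179]
s 200 300 [ 0.3177 -0.143   0.0015]
s 280 350 [ 0.5265 -0.2977 -0.0011]
s 330 300 [ 0.664  -0.163   0.0132]
s 320 325 [ 0.6286 -0.2399  0.013 ]
s 298 308 [ 0.5769 -0.1896  0.0176]
```

View pics/c1.png

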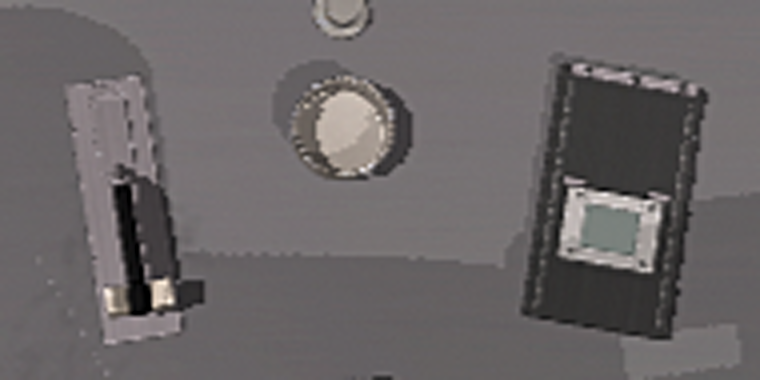

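View pics/c2.png

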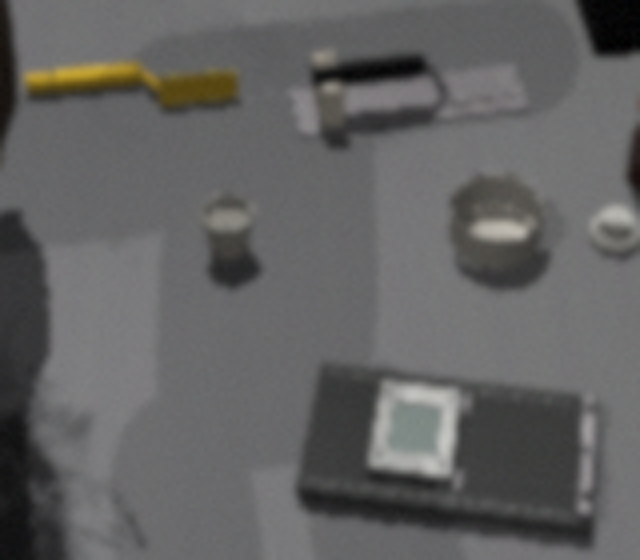

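Run:
```python
from h import *
d=load("top0.npz");crop(d,360,420,148,232,7,"pics/c3.png")
crop(d,245,290,152,232,7,"pics/c4.png")
s=load("side0.npz");crop(s,265,350,285,340,8,"pics/c5.png");crop(s,262,335,205,240,9,"pics/c6.png")
for n,dd in(("t",d),("s",s)):
    c=cloud(dd)
    def st(x0,x1,y0,y1,zmax=.06):
        m=(c[...,0]>x0)&(c[...,0]<x1)&(c[...,1]>y0)&(c[...,1]<y1)&(c[...,2]<zmax)
        z=c[...,2][m]; print(n,len(z),np.median(z).round(4),z.std().round(4))
    st(.62,.66,-.23,-.19); st(.50,.525,-.23,-.17); st(.60,.64,-.02,.03);st(.56,.60,-.11,-.08);st(.47,.5,.0,.06); st(.6,.65,.10,.13)
```

```text
t 186 0.0133 0.0026
t 196 0.0135 0.0051
t 239 0.0023 0.0082
t 138 0.0014 0.0027
t 225 0.0011 0.0027
t 173 0.0016 0.0025
s 199 0.0134 0.0016
s 198 0.0121 0.0057
s 162 0.0012 0.0109
s 114 -0.0001 0.0017
s 139 -0.0002 0.0058
s 96 0.0002 0.002
```

View pics/c3.png

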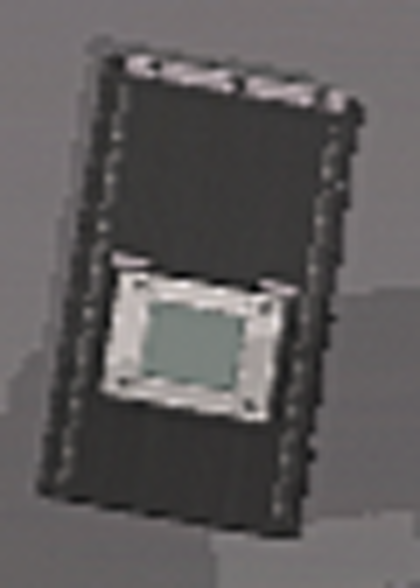

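View pics/c4.png

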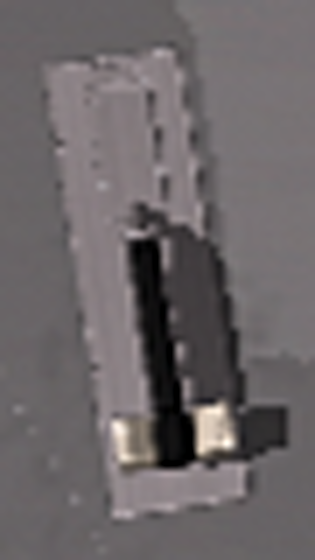

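View pics/c5.png

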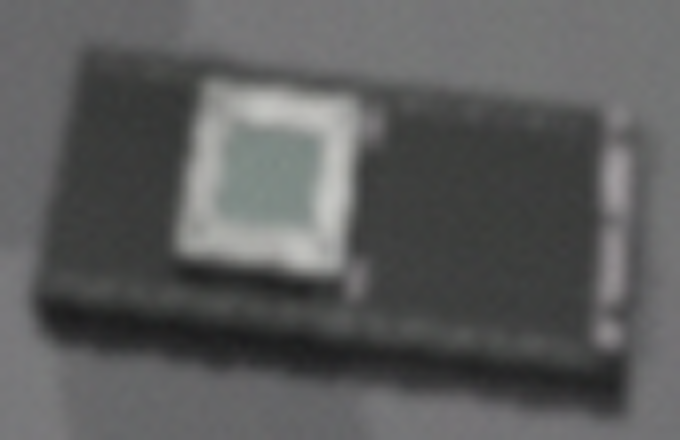

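View pics/c6.png

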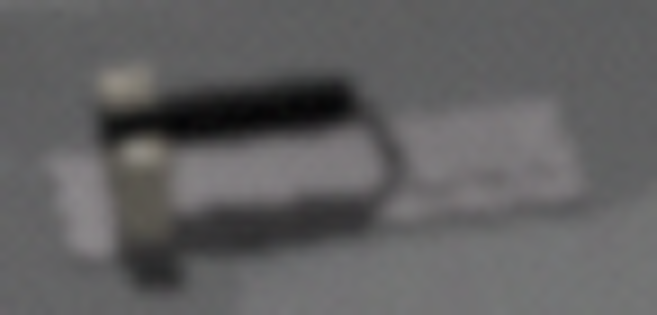

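```bash
cat > fit.py <<'E'
from h import *
from scipy.optimize import least_squares
d=load("top0.npz");s=load("side0.npz")
un=lambda P,k,o:(np.array(P,float)+.5)/k-.5+np.array(o)
H=.013
# plate corners, order NL NR FR FL
t=un([(42,490),(299,535),(360,103),(108,52)],7,(360,148))
q=un([(88,45),(38,290),(632,355),(636,100)],8,(265,285))
M=np.array([(-.093,.052,0),(-.093,-.052,0),(.093,-.052,0),(.093,.052,0)])
def T(p,M,h):
    c,sn=np.cos(p[2]),np.sin(p[2]); return np.c_[p[0]+c*M[:,0]-sn*M[:,1],p[1]+sn*M[:,0]+c*M[:,1],M[:,2]+h]
if __name__=="__main__":
  for nm,obs in(("top",[(d,t)]),("side",[(s,q)]),("both",[(d,t),(s,q)])):
    r=least_squares(lambda p:np.concatenate([(proj(c,T(p,M,H))-o).ravel() for c,o in obs]),[.58,-.19,-.1])
    print(nm,r.x.round(4),np.degrees(r.x[2]).round(2)); print(r.fun.reshape(-1,2).round(2).tolist())
  # carrier top corners z = H+8.5
  tc=un([(118,273),(288,297),(268,422),(100,392)],7,(360,148))
  w=world(d,tc[:,0],tc[:,1],z=H+.0085); print("carrier top",w.round(4).tolist(),w.mean(0).round(4))
  sc=un([(205,78),(360,92),(340,275),(175,258)],8,(265,285))
  w=world(s,sc[:,0],sc[:,1],z=H+.0085); print("carrier side",w.round(4).tolist(),w.mean(0).round(4))
  # rest sheet corners (z=.003) order NL NR FR FL
  rt=un([(115,515),(245,495),(178,52),(50,66)],7,(245,152))
  Mr=np.array([(-.095,.028,0),(-.095,-.028,0),(.095,-.028,0),(.095,.028,0)])
  rs=un([(50,155),(75,252),(580,192),(555,97)],9,(262,205))
  for nm,obs in(("top",[(d,rt)]),("side",[(s,rs)]),("both",[(d,rt),(s,rs)])):
    r=least_squares(lambda p:np.concatenate([(proj(c,T(p,Mr,.003))-o).ravel() for c,o in obs]),[.58,.15,.1])
    print("rest",nm,r.x.round(4),np.degrees(r.x[2]).round(2)); print(r.fun.reshape(-1,2).round(2).tolist())
  # handle: top face z? vee block top z=.044
  b=un([(112,420),(232,402),(237,450),(117,465)],7,(245,152)); w=world(d,b[:,0],b[:,1],z=.044);print("vee block",w.round(4).tolist(),w.mean(0).round(4))
  hh=un([(145,238),(162,465-20),(174,440)],7,(245,152)); print("handle",world(d,hh[:,0],hh[:,1],z=.046).round(4).tolist())
E
python3 fit.py
```

```text
top [ 0.5986 -0.1938 -0.1891] -10.84
[[0.18, 0.42], [-0.54, 0.43], [-0.13, -0.92], [0.49, 0.05]]
side [ 0.6029 -0.1887 -0.1658] -9.5
[[-0.4, -0.87], [0.18, 0.38], [0.21, 0.7], [-0.02, -0.43]]
both [ 0.6008 -0.1915 -0.1778] -10.19
[[-0.3, -0.07], [-0.96, -0.47], [-1.26, -1.92], [-0.69, -0.56], [-0.83, -0.32], [-0.79, 0.95], [-0.69, 2.07], [-0.38, 0.79]]
carrier top [[0.6059, -0.1572, 0.0215], [0.5953, -0.2264, 0.0215], [0.5441, -0.2159, 0.0215], [0.5571, -0.148, 0.0215]] [ 0.5756 -0.1869  0.0215]
carrier side [[0.559, -0.1474, 0.0215], [0.61, -0.1549, 0.0215], [0.5969, -0.227, 0.0215], [0.5455, -0.2189, 0.0215]] [ 0.5778 -0.187   0.0215]
rest top [0.5976 0.1591 0.1341] 7.68
[[-0.4, 0.45], [0.47, 0.47], [0.39, -0.83], [-0.46, -0.13]]
rest side [0.5986 0.1601 0.1421] 8.14
[[-0.23, -0.32], [-0.31, 0.12], [1.09, 0.16], [-0.57, -0.07]]
rest both [0.598  0.1594 0.1362] 7.8
[[-0.41, 0.31], [0.45, 0.29], [0.23, -0.98], [-0.61, -0.25], [-0.39, -0.28], [-0.58, 0.18], [0.93, 0.44], [-0.63, 0.18]]
vee block [[0.5353, 0.1732, 0.044], [0.5419, 0.1257, 0.044], [0.5228, 0.1239, 0.044], [0.5174, 0.1714, 0.044]] [0.5293 0.1486 0.044 ]
handle [[0.6078, 0.1594, 0.046], [0.5249, 0.1536, 0.046], [0.5268, 0.1488, 0.046]]
```

```bash
cat > go.py <<'E'
import sys,numpy as np
from bench import arm
s=arm.observe();p=np.array(s["ee_pos"]);y=np.radians(s["tool_rot"][2])
print("t",round(s["t"],2),"pos",p.round(4),"rot",np.round(s["tool_rot"],2),"F",np.round(s["ft_force"],2),"M",np.round(s["wrist_torque"],3),"w",round(s["gripper_width"],3))
if len(sys.argv)>4:
    T=np.array(list(map(float,sys.argv[1:4])));yw=float(sys.argv[4]);D=T-p
    c,sn=np.cos(y),np.sin(y)
    print("rows",np.round(np.array([D[0]*c+D[1]*sn,D[0]*sn-D[1]*c,-D[2]])/.25,4),"turn",round(-(yw-np.degrees(y))/90,4))
E
python3 go.py 0.5766 0.156 0.12 7.8
```

```text
t 0.1 pos [ 0.1521 -0.5543  0.2498] rot [-1.7994e+02 -1.0000e-02  1.5340e+01] F [ 0.39 -0.4  -0.18] M [ 0.052 -0.049 -0.026] w 1.001
rows [ 2.3892 -2.2908  0.519 ] turn 0.0838
```

```bash
python3 -m jog '[[[0.2,-0.2,0,0],[0.4,-0.4,0,0],[0.6,-0.57,0,0],[0.8,-0.76,0,0],[0.8,-0.76,0,0]]]' 0 60; python3 -m jog '[[[0.2,-0.2,0,0],[0.4,-0.4,0,0],[0.6,-0.57,0,0],[0.8,-0.76,0,0],[0.8,-0.76,0,0]]]'; python3 -m jog '[[[0.2,-0.2,0,0],[0.4,-0.4,0,0],[0.6,-0.57,0,0.0838],[0.79,-0.77,0,0.0838],[0.79,-0.77,0,0.0838],[0.79,-0.77,0,0.0838]]]'; python3 go.py 0.5766 0.156 0.1 7.8
```

```text
t: 0.72
ee_pos: [0.2957, -0.3158, 0.2504]
tool_rot: [180.0, -0.0, 15.5]
ft_force: [-0.2, -0.4, -0.2]
gripper_width: 1.0
t: 1.35
ee_pos: [0.4382, -0.0794, 0.2501]
tool_rot: [-180.0, 0.0, 15.5]
ft_force: [-0.8, -0.6, -0.7]
gripper_width: 0.997
t: 2.1
ee_pos: [0.5771, 0.1573, 0.2493]
tool_rot: [-180.0, 0.1, 7.9]
ft_force: [0.7, 0.1, -0.6]
gripper_width: 1.002
t 2.1 pos [0.5771 0.1573 0.2493] rot [-1.7999e+02  9.0000e-02  7.9300e+00] F [ 0.69  0.12 -0.56] M [-0.01   0.024  0.011] w 1.002
rows [-0.0026  0.0049  0.5971] turn 0.0014
```

```bash
python3 -m jog '[[[-0.0026,0.0049,0.2,0],[-0.0026,0.0049,0.4,0],[-0.0026,0.0049,0.6,0],[-0.0026,0.0049,0.6,0]]]' 0.4
cat > look.py <<'E'
import sys,numpy as np
from bench import imaging
from h import *
for n in sys.argv[2:]:
    d=imaging.get_image(n);np.savez(f"{n}{sys.argv[1]}.npz",**d)
E
python3 look.py 1 side top
python3 - <<'E'
from h import *
s=load("side1.npz");crop(s,240,350,170,250,7,"pics/d1.png")
s=load("top1.npz");crop(s,230,310,145,235,6,"pics/d2.png")
E
python3 go.py 0.5766 0.156 0.037 7.8
```

```text
t: 2.6
ee_pos: [0.5743, 0.1534, 0.0974]
tool_rot: [180.0, 0.4, 7.8]
ft_force: [-0.8, 0.8, 1.0]
gripper_width: 0.604
t 2.7 pos [0.5768 0.154  0.1021] rot [-1.80e+02 -6.00e-02  7.77e+00] F [ 0.61 -0.29  0.81] M [ 0.004 -0.03  -0.014] w 0.599
rows [ 2.000e-04 -8.200e-03  2.603e-01] turn -0.0003
```

View pics/d1.png

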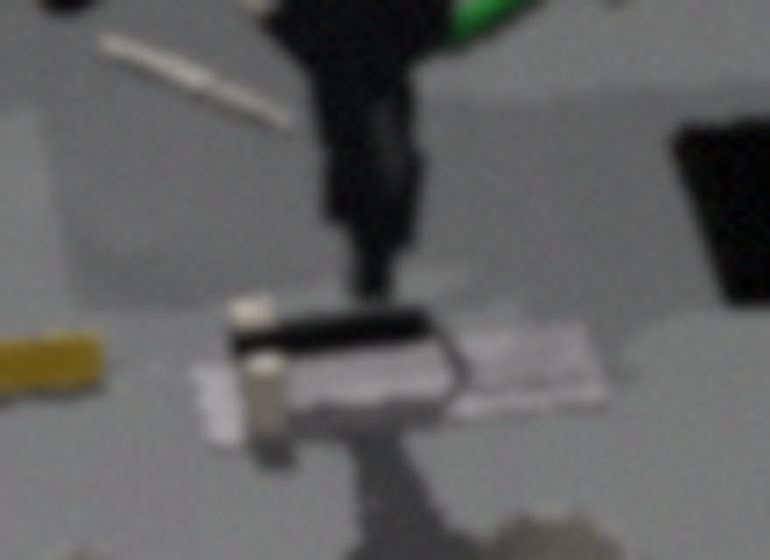

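View pics/d2.png

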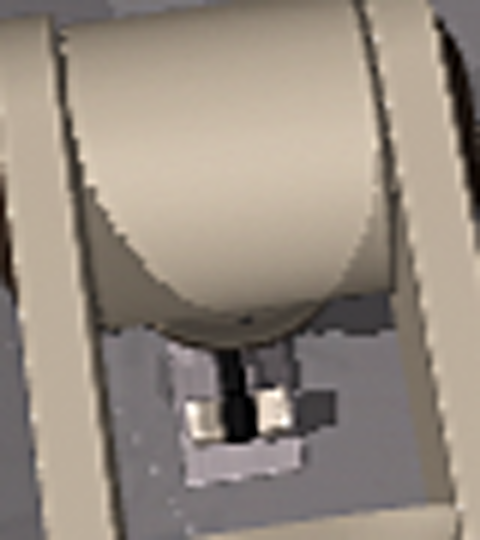

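```bash
python3 -m jog '[[[0,-0.004,0.1,0],[0,-0.006,0.2,0],[0,-0.008,0.26,0],[0,-0.008,0.26,0],[0,-0.008,0.26,0]]]'; python3 go.py 0.5766 0.156 0.037 7.8
```

```text
t: 3.32
ee_pos: [0.5768, 0.1565, 0.0368]
tool_rot: [-180.0, -0.1, 7.8]
ft_force: [0.9, 0.7, -0.5]
gripper_width: 0.603
t 3.33 pos [0.5768 0.1565 0.0368] rot [-1.7999e+02 -1.1000e-01  7.8000e+00] F [ 0.85  0.67 -0.53] M [-0.049 -0.031 -0.009] w 0.603
rows [-0.0012  0.0018 -0.0006] turn 0.0
```

```bash
python3 -m jog '[[[0,0,0,0],[0,0,0,0],[0,0,0,0],[0,0,0,0],[0,0,0,0],[0,0,0,0]]]' 1 80; python3 go.py 0.5766 0.156 0.037 7.8
```

```text
t: 4.08
ee_pos: [0.5764, 0.1563, 0.036]
tool_rot: [180.0, -0.1, 7.8]
ft_force: [-1.1, -3.4, 6.4]
gripper_width: 0.137
t 4.08 pos [0.5764 0.1563 0.036 ] rot [ 1.7999e+02 -5.0000e-02  7.8200e+00] F [-1.15 -3.35  6.36] M [-0.249  0.177  0.307] w 0.137
rows [ 0.0006  0.0013 -0.0038] turn 0.0002
```

```bash
python3 -m jog '[[[0,0,-0.02,0],[0,0,-0.06,0],[0,0,-0.16,0],[0,0,-0.3,0],[0,0,-0.4,0],[0,0,-0.4,0],[0,0,-0.4,0],[0,0,-0.4,0]]]'; python3 look.py 2 side top
python3 - <<'E'
from h import *
s=load("side2.npz");crop(s,240,350,150,250,7,"pics/e1.png")
s=load("top2.npz");crop(s,230,310,125,235,6,"pics/e2.png")
E
python3 go.py 0.5766 0.156 0.037 7.8
```

```text
t: 5.08
ee_pos: [0.5756, 0.1563, 0.1343]
tool_rot: [-180.0, 0.1, 7.8]
ft_force: [0.0, 1.4, -1.3]
gripper_width: 0.137
t 5.17 pos [0.5758 0.1564 0.1345] rot [-1.7999e+02  7.0000e-02  7.8000e+00] F [ 0.32  0.49 -1.3 ] M [ 0.027 -0.009 -0.013] w 0.133
rows [0.0029 0.0018 0.3902] turn -0.0
```

View pics/e1.png

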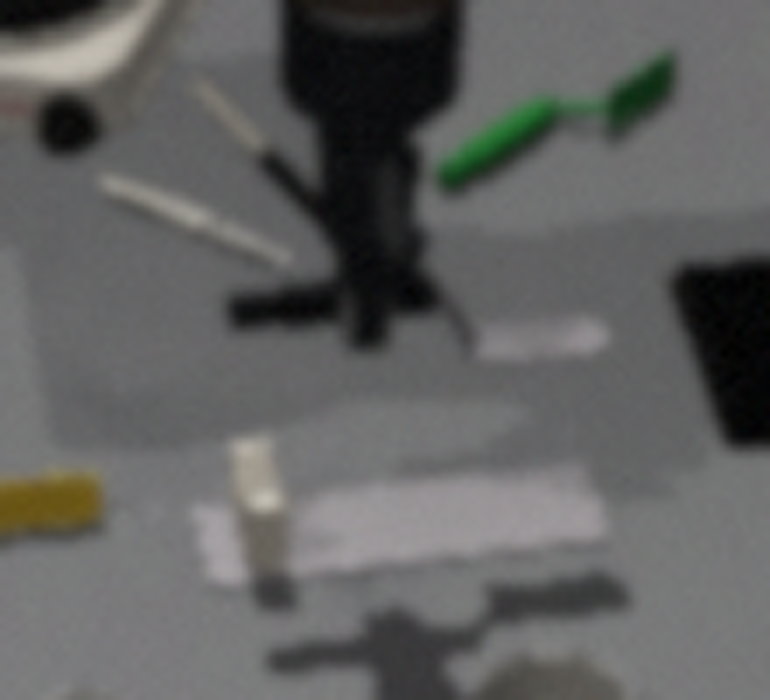

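View pics/e2.png

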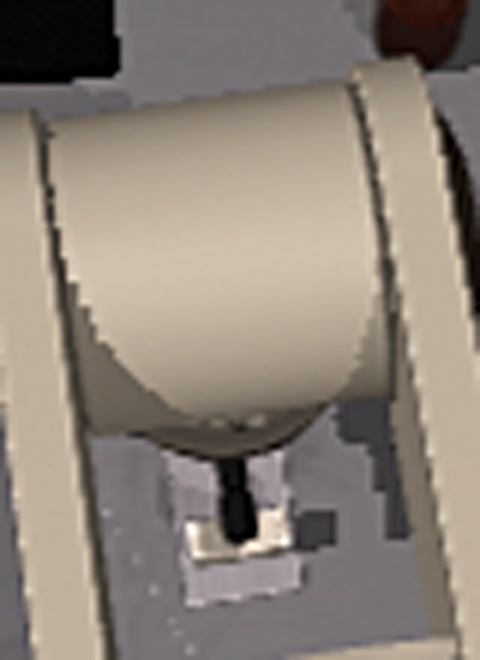

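Run:
```python
from h import *
s=load("side2.npz")
p=np.array([.5758,.1564,.1345]);y=np.radians(7.8)
R=np.array([[np.cos(y),-np.sin(y),0],[np.sin(y),np.cos(y),0],[0,0,1]])
L=np.array([[.110,0.011,-.032],[.110,-.011,-.032],[.047,.013,-.032],[.047,-.013,-.032],[-.048,0,0],[-.056,0,0],[.03,0,0]])
q=proj(s,p+L@R.T)
print(((q-np.array([240,150])+.5)*7-.5).round(1))
c=cloud(s); 
for (U,V) in [(500,345),(530,342),(560,338),(590,333),(260,310),(245,312)]:
    u,v=round((U+.5)/7-.5+240),round((V+.5)/7-.5+150); print(U,V,((c[v,u]-p)@R).round(4))
```

```text
[[591.2 317.8]
 [603.7 346.9]
 [454.5 328.7]
 [467.3 363.5]
 [251.5 308.9]
 [233.3 310.7]
 [426.6 291.8]]
500 345 [ 0.0648 -0.0009 -0.0335]
530 342 [ 0.0782  0.0013 -0.0329]
560 338 [ 0.0929 -0.004  -0.0308]
590 333 [ 0.1068 -0.0006 -0.031 ]
260 310 [-0.0449 -0.0091  0.0051]
245 312 [-0.0506 -0.0062  0.0037]
```

```bash
python3 go.py 0.4316 -0.1605 0.15 -10.4
python3 - <<'E'
import json
E
```

```text
t 5.17 pos [0.5758 0.1564 0.1345] rot [-1.7999e+02  7.0000e-02  7.8000e+00] F [ 0.32  0.49 -1.3 ] M [ 0.027 -0.009 -0.013] w 0.133
rows [-0.7435  1.1774 -0.0618] turn 0.2022
```

```bash
python3 -m jog '[[[-0.1,0.1,-0.06,0],[-0.2,0.25,-0.06,0],[-0.32,0.42,-0.06,0],[-0.44,0.6,-0.06,0],[-0.56,0.78,-0.06,0],[-0.7,0.95,-0.06,0],[-0.7,0.95,-0.06,0],[-0.7,0.95,-0.06,0]]]'; python3 go.py 0.4316 -0.1605 0.11 -10.4
```

```text
t: 6.18
ee_pos: [0.435, -0.1026, 0.1502]
tool_rot: [-180.0, -0.0, 7.7]
ft_force: [0.3, 0.7, -0.5]
gripper_width: 0.137
t 6.17 pos [ 0.435  -0.1026  0.1502] rot [-179.98   -0.      7.75] F [ 0.32  0.69 -0.46] M [0.037 0.027 0.037] w 0.137
rows [-0.0448  0.2275  0.1609] turn 0.2016
```

```bash
python3 -m jog '[[[-0.01,0.08,0.0,0.1],[-0.03,0.16,0.05,0.2],[-0.045,0.2275,0.1,0.2016],[-0.045,0.2275,0.16,0.2016],[-0.045,0.2275,0.16,0.2016],[-0.045,0.2275,0.16,0.2016]]]'; python3 go.py 0.4316 -0.1605 0.057 -10.4; python3 look.py 3 side top
python3 - <<'E'
from h import *
s=load("side3.npz");crop(s,220,350,250,345,6,"pics/f1.png")
s=load("top3.npz");crop(s,330,430,140,240,6,"pics/f2.png")
E
```

```text
t: 6.92
ee_pos: [0.4317, -0.16, 0.1105]
tool_rot: [-180.0, -0.0, -10.2]
ft_force: [-0.4, -0.4, -1.1]
gripper_width: 0.138
t 6.92 pos [ 0.4317 -0.16    0.1105] rot [-179.99   -0.    -10.24] F [-0.43 -0.42 -1.12] M [0.042 0.023 0.014] w 0.138
rows [-2.000e-04  2.000e-03  2.141e-01] turn 0.0018
```

View pics/f1.png

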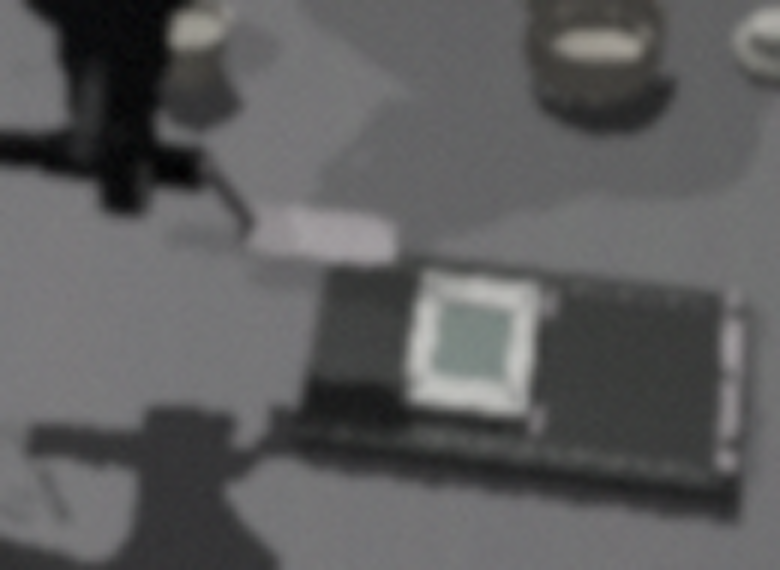

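View pics/f2.png

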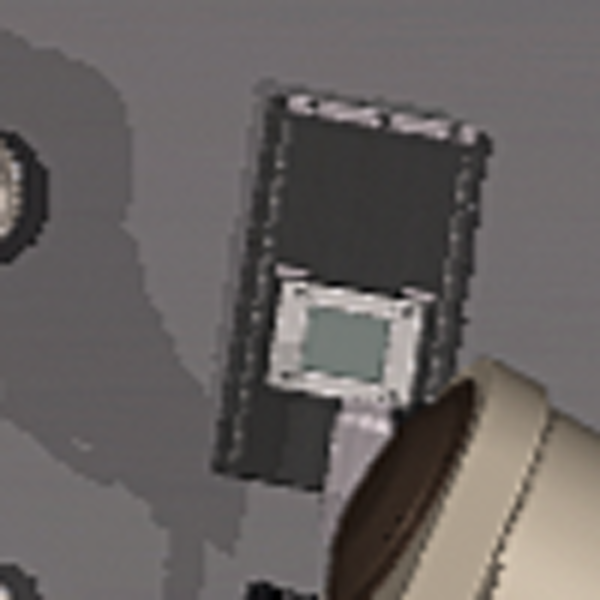

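Run:
```python
from h import *
y=np.radians(-10.24);R=np.array([[np.cos(y),-np.sin(y),0],[np.sin(y),np.cos(y),0],[0,0,1]])
p=np.array([.4317,-.16,.1105])
for n,o,q in(("top3",(330,140),[(343,404),(395,410)]),("side3",(220,250),[(393,222),(399,260)])):
    d=load(n+".npz"); q=(np.array(q)+.5)/6-.5+np.array(o)
    w=world(d,q[:,0],q[:,1],z=.1105-.032); print(n,w.round(4).tolist(),((w-p)@R).round(4).tolist())
# depth plane of blade in side
d=load("side3.npz");c=cloud(d);l=(c-p)@R
m=(l[...,0]>.055)&(l[...,0]<.105)&(abs(l[...,1])<.009)&(abs(l[...,2]+.032)<.012)
A=np.c_[l[m][:,:2],np.ones(m.sum())];print(m.sum(),np.linalg.lstsq(A,l[m][:,2],rcond=None)[0])
```

```text
top3 [[0.5403, -0.1695, 0.0785], [0.5373, -0.193, 0.0785]] [[0.1085, 0.01, -0.032], [0.1098, -0.0137, -0.032]]
side3 [[0.5435, -0.1688, 0.0785], [0.545, -0.1893, 0.0785]] [[0.1116, 0.0112, -0.032], [0.1167, -0.0087, -0.032]]
114 [ 0.00994163 -0.02381059 -0.03203843]
```

```bash
python3 -m jog '[[[0,0.002,0.08,0.0018],[0,0.002,0.16,0.0018],[0,0.002,0.22,0.0018],[0,0.002,0.232,0.0018],[0,0.002,0.232,0.0018],[0,0.002,0.232,0.0018]]]'; python3 go.py; for i in 1 2 3; do python3 -m jog '[[[0,0,0.002,0],[0,0,0.002,0]]]'|tr '\n' ' ';echo; done; python3 go.py
```

```text
t: 7.78
ee_pos: [0.4318, -0.1612, 0.053]
tool_rot: [180.0, -0.1, -10.5]
ft_force: [0.3, -0.4, -1.1]
gripper_width: 0.14
t 7.78 pos [ 0.4318 -0.1612  0.053 ] rot [ 1.7998e+02 -6.0000e-02 -1.0500e+01] F [ 0.29 -0.4  -1.1 ] M [-0.032  0.008 -0.004] w 0.14
t: 8.02 ee_pos: [0.4315, -0.161, 0.052] tool_rot: [180.0, -0.0, -10.5] ft_force: [0.8, -0.5, -1.3] gripper_width: 0.137 
t: 8.28 ee_pos: [0.4314, -0.161, 0.0513] tool_rot: [-180.0, 0.0, -10.5] ft_force: [-0.6, 0.6, -1.0] gripper_width: 0.141 
t: 8.52 ee_pos: [0.4314, -0.161, 0.0507] tool_rot: [-180.0, 0.0, -10.5] ft_force: [-0.1, 1.0, -1.4] gripper_width: 0.14 
t 8.53 pos [ 0.4314 -0.161   0.0507] rot [-1.7999e+02  1.0000e-02 -1.0510e+01] F [-0.1   1.01 -1.37] M [-0.037  0.023  0.024] w 0.14
```

```bash
for i in 1 2 3 4 ; do python3 -m jog '[[[0,0,0.002,0],[0,0,0.002,0]]]' >/dev/null; python3 go.py; done
```

```text
t 8.78 pos [ 0.4314 -0.161   0.0503] rot [-179.99    0.    -10.51] F [ 0.14 -0.22 -1.55] M [0.012 0.044 0.01 ] w 0.138
t 9.03 pos [ 0.4314 -0.161   0.0498] rot [-1.7999e+02  1.0000e-02 -1.0500e+01] F [-0.8   0.27  0.02] M [-0.011  0.054 -0.001] w 0.139
t 9.28 pos [ 0.4314 -0.161   0.0493] rot [-179.99    0.    -10.5 ] F [-0.68 -0.24 -0.14] M [0.053 0.028 0.021] w 0.136
t 9.53 pos [ 0.4314 -0.161   0.0488] rot [-1.7999e+02  1.0000e-02 -1.0500e+01] F [ 0.33 -0.46 -1.12] M [-0.022  0.035  0.017] w 0.137
```

```bash
for i in 1 2 3 4 ; do python3 -m jog '[[[0,0,0.002,0],[0,0,0.002,0]]]' >/dev/null; python3 go.py; done
```

```text
t 9.78 pos [ 0.4314 -0.161   0.0483] rot [-1.7999e+02  1.0000e-02 -1.0510e+01] F [ 0.05 -0.12 -0.45] M [-0.041  0.017 -0.024] w 0.14
t 10.03 pos [ 0.4314 -0.161   0.0478] rot [-1.7999e+02  1.0000e-02 -1.0500e+01] F [ 0.34 -0.16 -0.39] M [ 0.024  0.058 -0.022] w 0.139
t 10.28 pos [ 0.4314 -0.161   0.0473] rot [-1.80e+02  1.00e-02 -1.05e+01] F [-0.5   0.87 -0.75] M [ 0.023  0.032 -0.006] w 0.143
t 10.53 pos [ 0.4314 -0.161   0.0468] rot [-1.7999e+02  1.0000e-02 -1.0510e+01] F [-0.22 -0.51 -0.63] M [-0.036 -0.017  0.034] w 0.138
```

```bash
for i in 1 2 ; do python3 -m jog '[[[0,0,0.002,0],[0,0,0.002,0]]]' >/dev/null; python3 go.py; done
```

```text
t 10.78 pos [ 0.4314 -0.161   0.0463] rot [-179.99    0.    -10.51] F [-0.49 -0.27 -1.54] M [ 0.005  0.014 -0.   ] w 0.134
t 11.03 pos [ 0.4314 -0.161   0.0459] rot [-180.     0.   -10.5] F [-1.71  0.83  2.62] M [ 0.057  0.138 -0.039] w 0.14
```

```bash
python3 look.py 4 side; python3 go.py;python3 look.py 4 top; python3 go.py
python3 - <<'E'
from h import *
s=load("side4.npz");crop(s,220,350,250,345,6,"pics/g1.png")
s=load("top4.npz");crop(s,330,430,140,240,6,"pics/g2.png")
E
```

```text
t 11.07 pos [ 0.4314 -0.161   0.0459] rot [-180.     0.   -10.5] F [-1.75 -0.27  3.51] M [-0.012  0.171  0.005] w 0.138
t 11.12 pos [ 0.4314 -0.161   0.0459] rot [-180.     0.   -10.5] F [-2.47  0.77  3.07] M [0.028 0.174 0.017] w 0.134
```

View pics/g1.png

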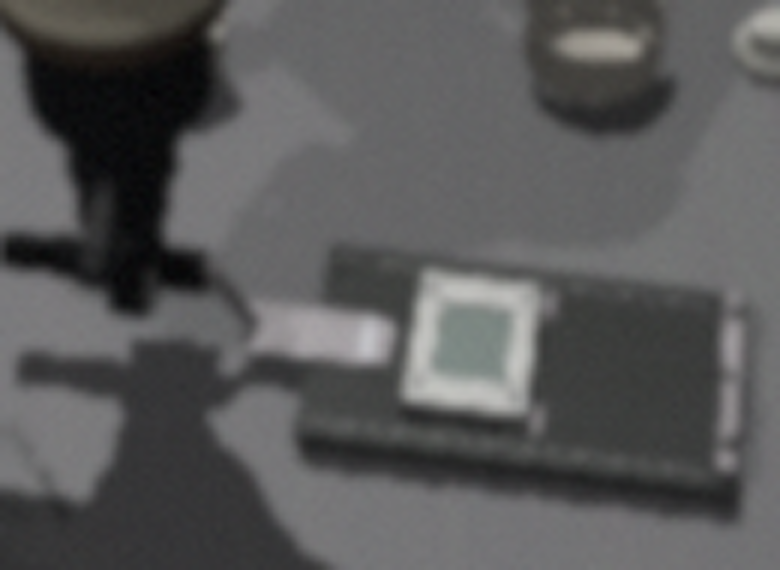

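View pics/g2.png

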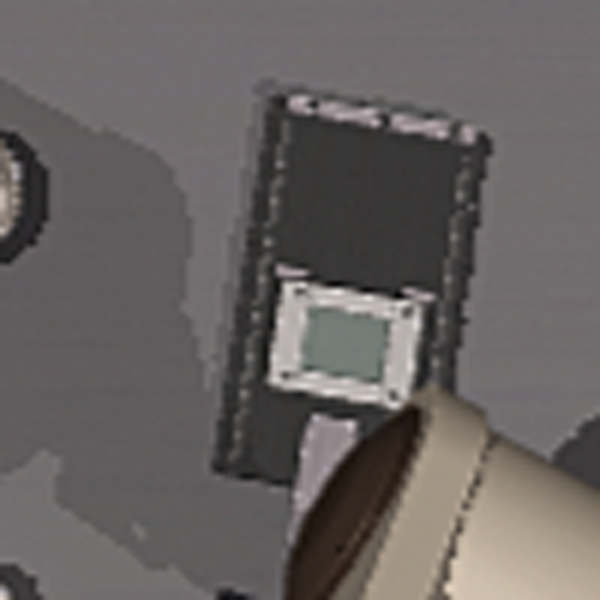

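```bash
python3 -m jog '[[[0.004,0,-0.001,0],[0.01,0,-0.001,0],[0.016,0,-0.001,0],[0.022,0,-0.001,0],[0.028,0,-0.001,0],[0.034,0,-0.001,0]]]'>/dev/null; python3 go.py;  python3 look.py 5 top;python3 go.py
```

```text
t 11.88 pos [ 0.4399 -0.1626  0.046 ] rot [-1.80e+02  1.00e-02 -1.05e+01] F [-1.84  0.84  1.83] M [ 0.042  0.134 -0.019] w 0.141
t 11.93 pos [ 0.44   -0.1626  0.0461] rot [-1.7999e+02 -1.0000e-02 -1.0500e+01] F [-0.34 -0.31  0.16] M [ 0.035 -0.073  0.002] w 0.139
```

```bash
python3 -m jog '[[[0.006,0,0.0006,0],[0.012,0,0.0006,0],[0.018,0,0.0006,0],[0.024,0,0.0006,0]]]'>/dev/null; python3 go.py;  python3 look.py 6 top;python3 go.py
python3 - <<'E'
from h import *
s=load("top6.npz");crop(s,330,430,140,240,6,"pics/g3.png")
E
```

```text
t 12.43 pos [ 0.4458 -0.1637  0.0459] rot [-179.99    0.    -10.5 ] F [-3.81  0.33  2.85] M [ 0.054  0.281 -0.003] w 0.134
t 12.47 pos [ 0.4459 -0.1637  0.0459] rot [-1.7999e+02 -1.0000e-02 -1.0510e+01] F [-1.28  1.12  2.42] M [0.047 0.077 0.022] w 0.14
```

View pics/g3.png

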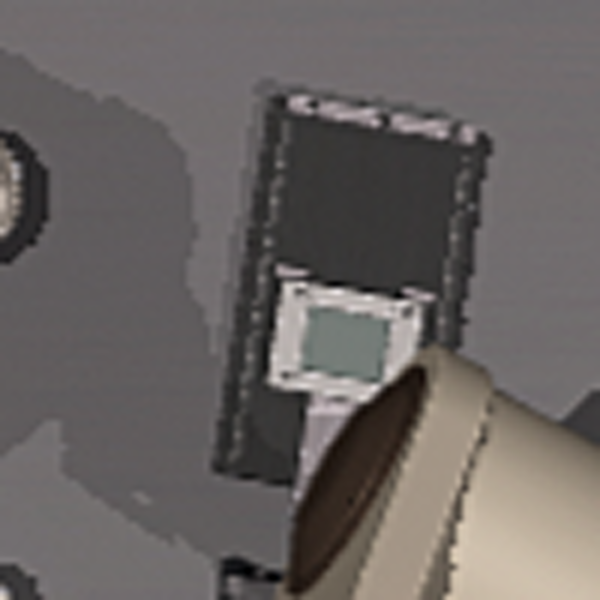

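```bash
python3 -m jog '[[[0.006,0,-0.0004,0],[0.012,0,-0.0004,0],[0.018,0,-0.0004,0],[0.024,0,-0.0004,0]]]'>/dev/null; python3 go.py;  python3 look.py 7 top;python3 go.py
python3 - <<'E'
from h import *
s=load("top7.npz");crop(s,330,430,140,240,6,"pics/g4.png")
E
```

```text
t 12.97 pos [ 0.4517 -0.1648  0.046 ] rot [-180.     0.   -10.5] F [-3.3   0.38  3.71] M [ 0.108  0.363 -0.026] w 0.14
t 13.03 pos [ 0.4519 -0.1648  0.046 ] rot [-1.7999e+02 -1.0000e-02 -1.0500e+01] F [-1.47  0.44  2.48] M [0.112 0.092 0.037] w 0.14
```

View pics/g4.png

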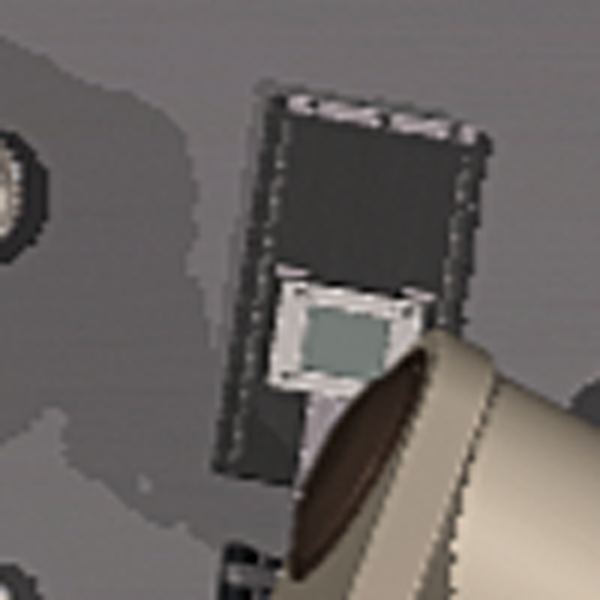

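```bash
python3 -m jog '[[[0.006,0,-0.0004,0],[0.012,0,-0.0004,0],[0.018,0,-0.0004,0],[0.024,0,-0.0004,0],[0.024,0,-0.0004,0],[0.024,0,-0.0004,0]]]'>/dev/null; python3 go.py;  python3 look.py 8 side;python3 go.py
python3 - <<'E'
from h import *
s=load("side8.npz");crop(s,220,350,250,345,6,"pics/g5.png")
E
```

```text
t 13.78 pos [ 0.4577 -0.1659  0.0461] rot [-1.800e+02 -2.000e-02 -1.051e+01] F [ 0.9  -0.6   0.52] M [-0.061 -0.223  0.015] w 0.137
t 13.82 pos [ 0.4576 -0.1659  0.0461] rot [-1.800e+02 -2.000e-02 -1.051e+01] F [1.19 0.28 0.46] M [ 0.007 -0.148 -0.025] w 0.136
```

View pics/g5.png

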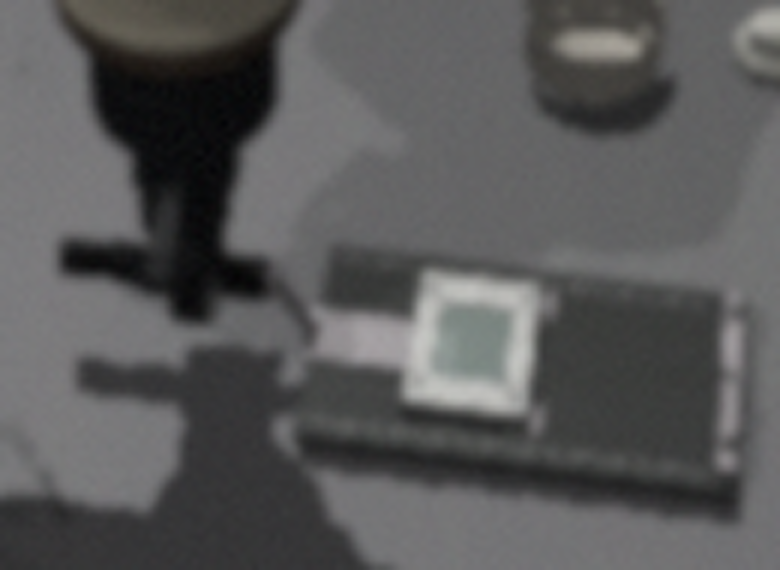

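```bash
python3 -m jog '[[[0,0,0.0006,0],[0,0,0.0006,0],[0,0,0.0006,0]]]'>/dev/null; python3 go.py; python3 -m jog '[[[0,0,-0.008,0],[0,0,-0.016,0],[0.002,0,-0.028,0],[0.004,0,-0.04,0],[0.006,0,-0.053,0],[0.006,0,-0.053,0]]]'; python3 go.py;  python3 look.py 9 side;python3 go.py
python3 - <<'E'
from h import *
s=load("side9.npz");crop(s,220,350,250,345,6,"pics/g6.png")
E
```

```text
t 14.2 pos [ 0.4576 -0.1659  0.046 ] rot [-1.800e+02 -1.000e-02 -1.051e+01] F [ 1.41 -0.14  1.67] M [-0.001 -0.283  0.017] w 0.135
t: 14.95
ee_pos: [0.4591, -0.1662, 0.0595]
tool_rot: [180.0, -0.0, -10.5]
ft_force: [1.0, 0.3, -1.6]
gripper_width: 0.138
t 14.95 pos [ 0.4591 -0.1662  0.0595] rot [ 1.80e+02 -2.00e-02 -1.05e+01] F [ 0.95  0.27 -1.62] M [ 0.02   0.14  -0.007] w 0.138
t 15.0 pos [ 0.459  -0.1661  0.0593] rot [-1.80e+02 -1.00e-02 -1.05e+01] F [-0.37  0.03 -1.23] M [-0.001  0.063  0.009] w 0.141
```

View pics/g6.png

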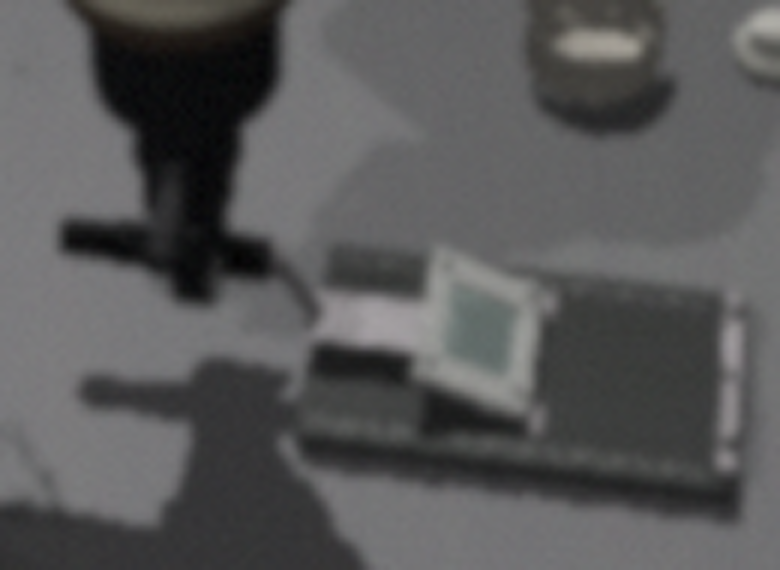

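```bash
python3 -m jog '[[[0.006,0,-0.014,0],[0.012,0,-0.027,0],[0.018,0,-0.039,0],[0.024,0,-0.05,0],[0.034,0,-0.061,0],[0.044,0,-0.071,0],[0.054,0,-0.08,0],[0.064,0,-0.089,0]]]'; python3 go.py;  python3 look.py 10 side;python3 go.py
python3 - <<'E'
from h import *
s=load("side10.npz");crop(s,220,350,250,345,6,"pics/g7.png")
E
```

```text
t: 16.0
ee_pos: [0.4748, -0.1691, 0.0816]
tool_rot: [-180.0, 0.0, -10.5]
ft_force: [-0.9, -0.5, -1.5]
gripper_width: 0.141
t 16.0 pos [ 0.4748 -0.1691  0.0816] rot [-1.7999e+02  1.0000e-02 -1.0500e+01] F [-0.87 -0.48 -1.55] M [ 0.034  0.054 -0.01 ] w 0.141
t 16.05 pos [ 0.4752 -0.1692  0.0818] rot [ 1.80e+02 -2.00e-02 -1.05e+01] F [ 0.34 -0.05 -0.65] M [0.086 0.051 0.009] w 0.134
```

View pics/g7.png

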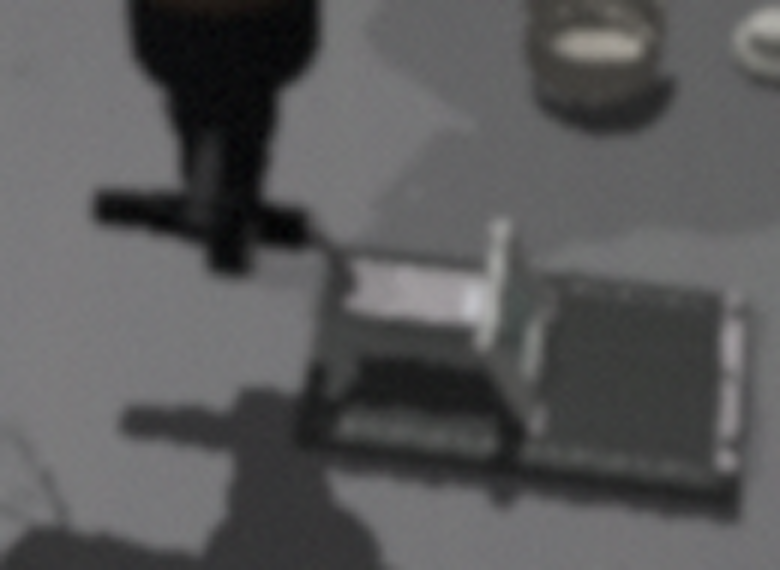

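```bash
python3 -m jog '[[[0.01,0,-0.005,0],[0.02,0,-0.01,0],[0.03,0,-0.015,0],[0.04,0,-0.018,0],[0.05,0,-0.021,0],[0.06,0,-0.023,0],[0.07,0,-0.024,0],[0.08,0,-0.024,0]]]'; python3 go.py;  python3 look.py 11 side;python3 go.py
python3 - <<'E'
from h import *
s=load("side11.npz");crop(s,220,350,250,345,6,"pics/g8.png")
E
```

```text
t: 17.05
ee_pos: [0.4945, -0.1727, 0.0875]
tool_rot: [-180.0, 0.0, -10.5]
ft_force: [-0.4, 0.5, -1.5]
gripper_width: 0.139
t 17.05 pos [ 0.4945 -0.1727  0.0875] rot [-179.99    0.    -10.51] F [-0.45  0.52 -1.51] M [ 0.051 -0.007 -0.005] w 0.139
t 17.1 pos [ 0.4948 -0.1728  0.0875] rot [-1.800e+02 -1.000e-02 -1.051e+01] F [-0.03  0.03 -0.02] M [-0.03   0.007 -0.037] w 0.136
```

View pics/g8.png

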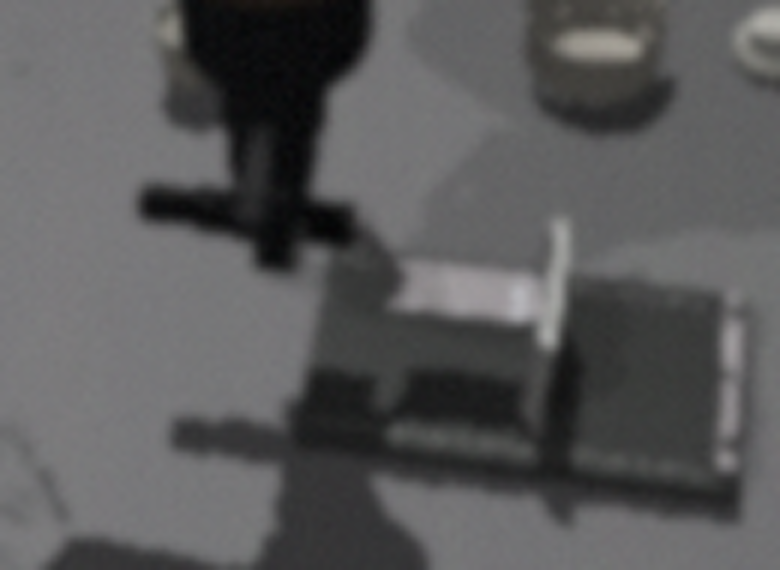

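```bash
python3 -m jog '[[[0.006,0,0,0],[0.012,0,0,0],[0.018,0,0,0],[0.024,0,0,0],[0.03,0,0,0],[0.036,0,0,0]]]'; python3 go.py;  python3 look.py 12 side;python3 go.py
python3 - <<'E'
from h import *
s=load("side12.npz");crop(s,220,350,250,345,6,"pics/g9.png")
E
```

```text
t: 17.85
ee_pos: [0.5033, -0.1744, 0.0875]
tool_rot: [-180.0, -0.0, -10.5]
ft_force: [-0.6, 0.8, -0.6]
gripper_width: 0.139
t 17.85 pos [ 0.5033 -0.1744  0.0875] rot [-179.99   -0.    -10.51] F [-0.58  0.85 -0.63] M [0.006 0.018 0.041] w 0.139
t 17.9 pos [ 0.5034 -0.1744  0.0874] rot [-180.     -0.    -10.51] F [-0.46  0.19 -1.01] M [ 0.036  0.043 -0.003] w 0.141
```

View pics/g9.png

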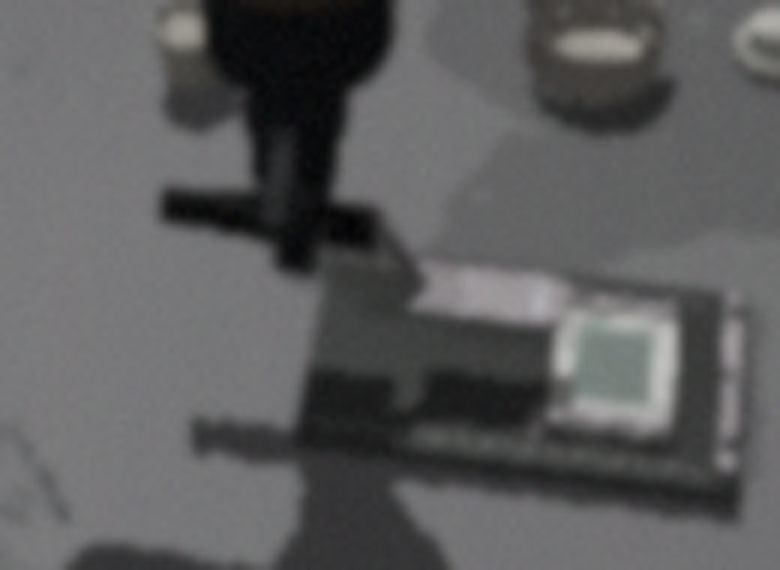

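```bash
python3 -m jog '[[[-0.04,0,0,0],[-0.08,0,0,0],[-0.08,0,0.04,0],[-0.08,0,0.08,0],[-0.08,0,0.12,0],[-0.08,0,0.15,0],[-0.08,0,0.158,0],[-0.08,0,0.158,0]]]'; python3 go.py;  python3 look.py 13 side top;python3 go.py
python3 - <<'E'
from h import *
s=load("side13.npz");crop(s,220,350,250,345,6,"pics/h1.png")
s=load("top13.npz");crop(s,330,430,140,240,6,"pics/h2.png")
E
```

```text
t: 18.9
ee_pos: [0.4836, -0.1707, 0.0479]
tool_rot: [-180.0, 0.0, -10.5]
ft_force: [0.2, -0.7, -1.4]
gripper_width: 0.137
t 18.9 pos [ 0.4836 -0.1707  0.0479] rot [-179.99    0.    -10.51] F [ 0.2  -0.67 -1.36] M [0.01  0.045 0.055] w 0.137
t 19.0 pos [ 0.4837 -0.1707  0.0482] rot [ 1.80e+02 -2.00e-02 -1.05e+01] F [-0.49  0.18 -1.43] M [-0.033  0.022  0.016] w 0.136
```

View pics/h1.png

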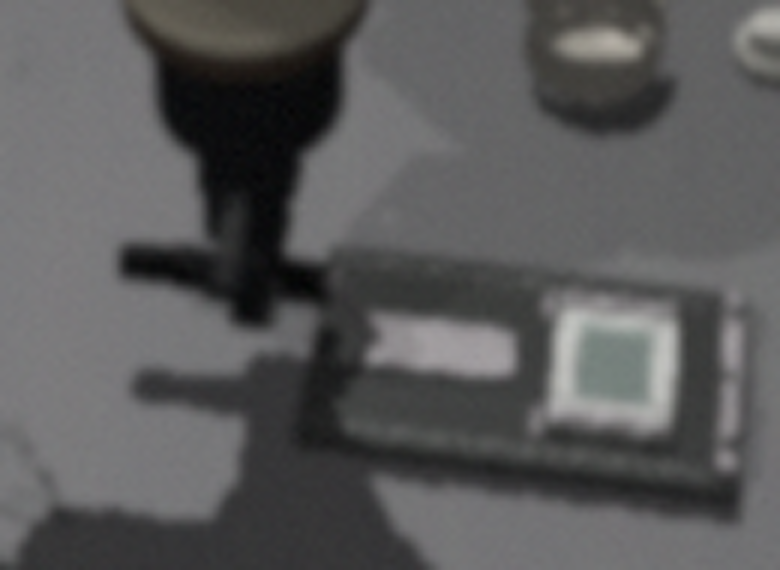

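View pics/h2.png

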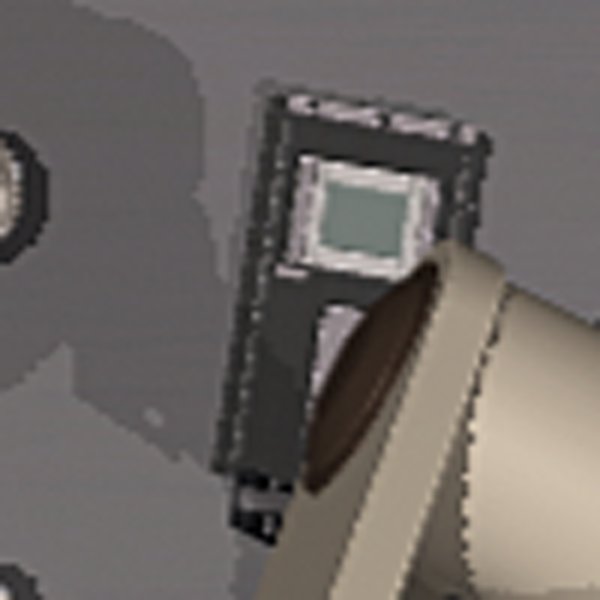

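Run:
```python
from h import *
y=np.radians(-10.4);R=np.array([[np.cos(y),-np.sin(y),0],[np.sin(y),np.cos(y),0],[0,0,1]])
d=load("top13.npz"); un=lambda q,o:(np.array(q)+.5)/6-.5+np.array(o)
def f(d,q,o,z,c): 
    q=un(q,o); w=world(d,q[:,0],q[:,1],z=z); return ((w-np.array(c))@R).round(4)[:,:2].tolist()
o=(330,140)
print("top tip",f(d,[(320,305),(362,310)],o,.015,[.5986,-.1938,0]))
print("top pane corners",f(d,[(322,178),(409,190),(402,262),(315,247)],o,.0215,[.5986,-.1938,0]))
print("top frame FL,FR,NL",f(d,[(302,155),(440,180),(288,262)],o,.0215,[.5986,-.1938,0]))
s=load("side13.npz");o=(220,250)
print("side tip",f(s,[(515,322),(517,378)],o,.015,[.6029,-.1887,0]))
print("side frame NL,NR,FR,FL",f(s,[(557,305),(550,428),(672,435),(682,305)],o,.0215,[.6029,-.1887,0]))
print("side pane",f(s,[(580,320),(575,388),(650,400),(656,328)],o,.0215,[.6029,-.1887,0]))
```

```text
top tip [[-0.0059, 0.016], [-0.0049, -0.0042]]
top pane corners [[0.0537, 0.0251], [0.0551, -0.0169], [0.02, -0.0184], [0.02, 0.0237]]
top frame FL,FR,NL [[0.0632, 0.0361], [0.0625, -0.0309], [0.0106, 0.0354]]
side tip [[-0.0079, 0.0145], [-0.0042, -0.015]]
side frame NL,NR,FR,FL [[0.0095, 0.0213], [0.0119, -0.043], [0.0624, -0.0389], [0.0636, 0.0295]]
side pane [[0.0201, 0.0147], [0.0207, -0.0214], [0.0524, -0.0227], [0.053, 0.0153]]
```

```bash
python3 -m jog '[[[0.0,0.012,0.003,0],[0.015,0.012,0.003,0],[0.03,0.012,0.003,0],[0.045,0.012,0.003,0],[0.06,0.012,0.003,0],[0.066,0.012,0.003,0],[0.072,0.012,0.003,0],[0.078,0.012,0.003,0]]]'>/dev/null; python3 go.py;python3 -m jog '[[[0.006,0,0,0],[0.012,0,0,0],[0.018,0,0,0],[0.024,0,0,0],[0.03,0,0,0],[0.036,0,0,0]]]'>/dev/null; python3 go.py;  python3 look.py 14 side top;python3 go.py
python3 - <<'E'
from h import *
s=load("side14.npz");crop(s,220,350,250,345,6,"pics/i1.png")
s=load("top14.npz");crop(s,330,430,140,240,6,"pics/i2.png")
E
```

```text
t 20.0 pos [ 0.5022 -0.1771  0.0472] rot [-1.7999e+02  1.0000e-02 -1.0500e+01] F [-0.44 -0.14 -0.84] M [0.025 0.143 0.007] w 0.138
t 20.75 pos [ 0.5111 -0.1788  0.0472] rot [-179.99    0.    -10.51] F [-0.74 -0.23 -0.81] M [0.071 0.066 0.013] w 0.138
t 20.85 pos [ 0.5112 -0.1789  0.0472] rot [-179.99   -0.    -10.5 ] F [ 0.57 -0.98 -2.62] M [ 0.012  0.072 -0.012] w 0.135
```

View pics/i1.png

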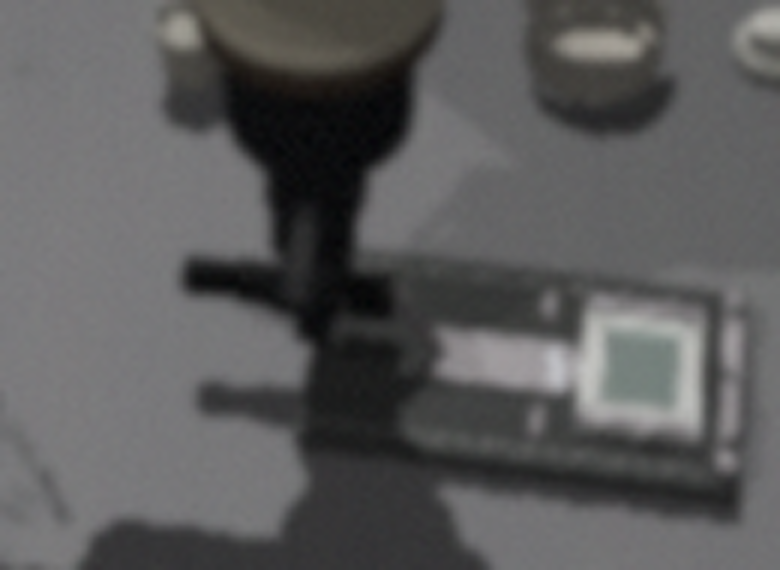

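View pics/i2.png

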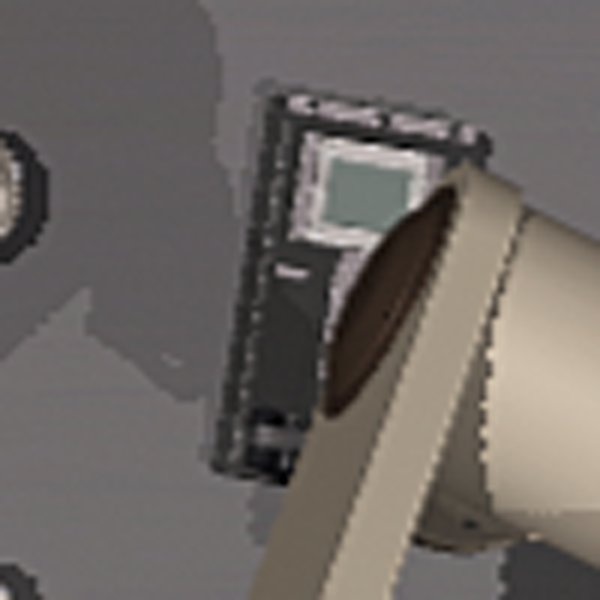

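```bash
python3 -m jog '[[[0.004,0,0,0],[0.008,0,0,0],[0.012,0,0,0],[0.016,0,0,0],[0.02,0,0,0],[0.02,0,0,0]]]'>/dev/null; python3 go.py; for i in 1 2; do python3 -m jog '[[[0.002,0,0,0],[0.002,0,0,0]]]'>/dev/null; python3 go.py;done;  python3 look.py 15 side top;python3 go.py
python3 - <<'E'
from h import *
s=load("side15.npz");crop(s,220,350,250,345,6,"pics/j1.png")
s=load("top15.npz");crop(s,330,430,140,240,6,"pics/j2.png")
E
```

```text
t 21.6 pos [ 0.516  -0.1798  0.0472] rot [-1.7999e+02 -1.0000e-02 -1.0500e+01] F [-0.18  0.27 -1.04] M [-0.026  0.011 -0.034] w 0.138
t 21.85 pos [ 0.5165 -0.1798  0.0472] rot [-179.99   -0.    -10.51] F [-0.02  0.42 -0.9 ] M [-0.033  0.025 -0.01 ] w 0.137
t 22.1 pos [ 0.517  -0.1799  0.0472] rot [-179.99    0.    -10.51] F [ 0.84 -0.4  -0.44] M [-0.015  0.038  0.014] w 0.133
t 22.2 pos [ 0.5169 -0.1799  0.0472] rot [-179.99    0.    -10.5 ] F [-0.02  0.71 -1.37] M [-0.035  0.039 -0.026] w 0.136
```

View pics/j1.png

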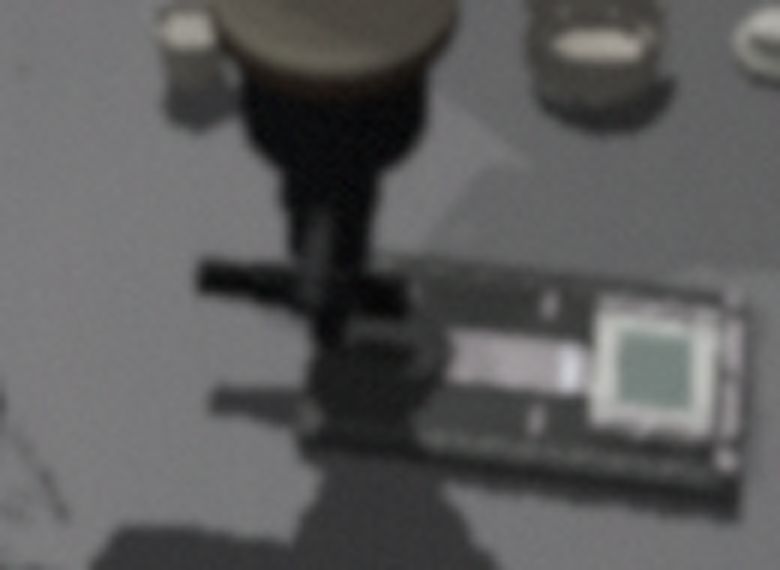

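View pics/j2.png

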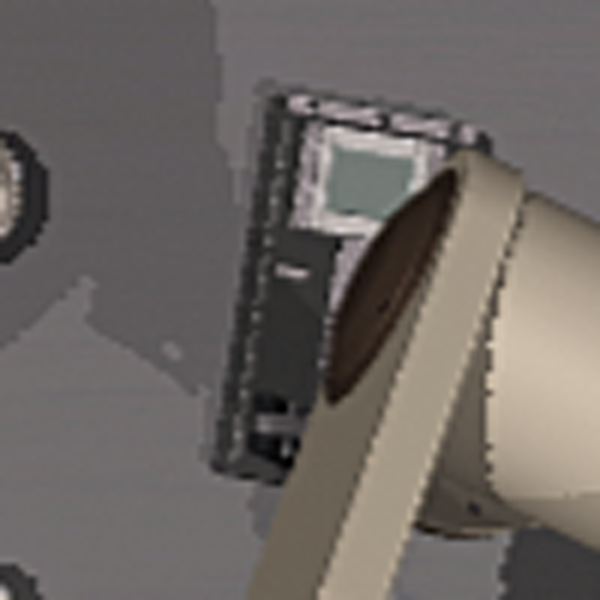

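```bash
for i in 1 2 3; do python3 -m jog '[[[0.002,0,0,0],[0.002,0,0,0]]]'>/dev/null; python3 go.py;done
```

```text
t 22.45 pos [ 0.5174 -0.18    0.0472] rot [-179.99   -0.    -10.51] F [ 0.08  0.45 -0.7 ] M [ 0.019  0.091 -0.018] w 0.138
t 22.7 pos [ 0.5179 -0.1801  0.0472] rot [-179.99    0.    -10.5 ] F [-0.91  0.43 -0.23] M [0.023 0.045 0.057] w 0.14
t 22.95 pos [ 0.5184 -0.1802  0.0472] rot [-180.    -0.   -10.5] F [-0.56 -0.72  0.26] M [0.033 0.026 0.034] w 0.135
```

```bash
python3 -m jog '[[[0.002,0,0,0],[0.002,0,0,0]]]'>/dev/null; python3 go.py
```

```text
t 23.2 pos [ 0.5189 -0.1803  0.0472] rot [-179.99    0.    -10.5 ] F [ 1.07 -0.26 -1.48] M [-0.017  0.026 -0.025] w 0.139
```

```bash
python3 -m jog '[[[0.002,0,0,0],[0.002,0,0,0]]]'>/dev/null; python3 go.py; python3 -m jog '[[[0.002,0,0,0],[0.002,0,0,0]]]'>/dev/null; python3 go.py
```

```text
t 23.45 pos [ 0.5192 -0.1803  0.0471] rot [-1.7999e+02  3.0000e-02 -1.0500e+01] F [-2.21  1.19 -0.02] M [0.21  0.407 0.102] w 0.136
t 23.7 pos [ 0.5194 -0.1802  0.0471] rot [-1.7998e+02  7.0000e-02 -1.0500e+01] F [-6.28  1.68  1.92] M [0.3   0.909 0.065] w 0.14
```

```bash
python3 -m jog '[[[0.002,0,0,0],[0.002,0,0,0]]]'>/dev/null; python3 go.py;  python3 look.py 16 side top; python3 go.py
python3 - <<'E'
from h import *
s=load("side16.npz");crop(s,280,350,280,340,10,"pics/k1.png")
s=load("top16.npz");crop(s,365,420,150,190,10,"pics/k2.png")
E
```

```text
t 23.95 pos [ 0.5195 -0.1802  0.0469] rot [-1.7998e+02  1.3000e-01 -1.0490e+01] F [-10.79   2.65   3.07] M [0.392 1.395 0.061] w 0.138
t 24.05 pos [ 0.5195 -0.1802  0.047 ] rot [-1.7997e+02  1.3000e-01 -1.0500e+01] F [-10.04   2.15   3.  ] M [0.421 1.365 0.05 ] w 0.139
```

View pics/k1.png

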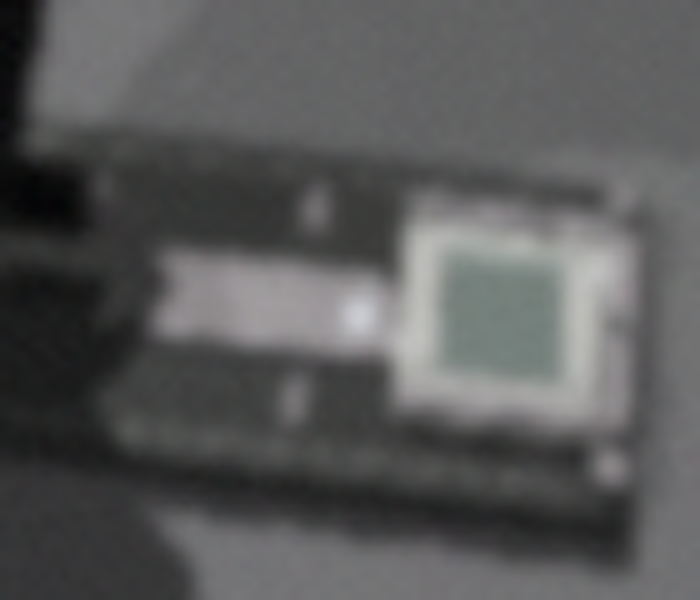

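View pics/k2.png

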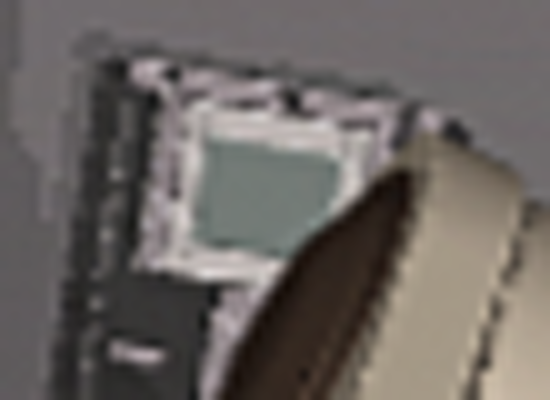

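```bash
python3 -m jog '[[[-0.003,0,0,0],[-0.006,0,0,0],[-0.015,0,0,0],[-0.03,0,-0.002,0],[-0.06,0,-0.01,0],[-0.12,0,-0.1,0],[-0.2,0,-0.25,0],[-0.2,0,-0.3,0]]]'>/dev/null; python3 go.py; python3 look.py 17 side top; python3 go.py
python3 - <<'E'
from h import *
s=load("side17.npz");crop(s,220,350,240,340,6,"pics/l1.png")
s=load("top17.npz");crop(s,330,430,140,240,6,"pics/l2.png")
E
```

```text
t 25.05 pos [ 0.4708 -0.1715  0.1244] rot [ 1.7995e+02 -1.5000e-01 -1.0520e+01] F [ 0.37 -1.33 -0.55] M [-0.006  0.044  0.033] w 0.141
t 25.15 pos [ 0.4717 -0.1718  0.1235] rot [ 1.7996e+02 -1.5000e-01 -1.0520e+01] F [ 0.64 -0.53 -1.54] M [-0.028  0.016  0.023] w 0.14
```

View pics/l1.png

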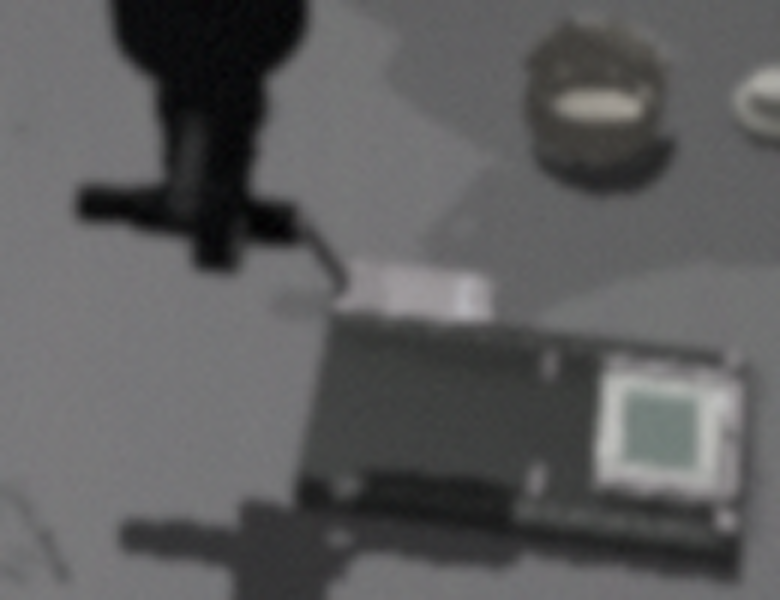

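View pics/l2.png

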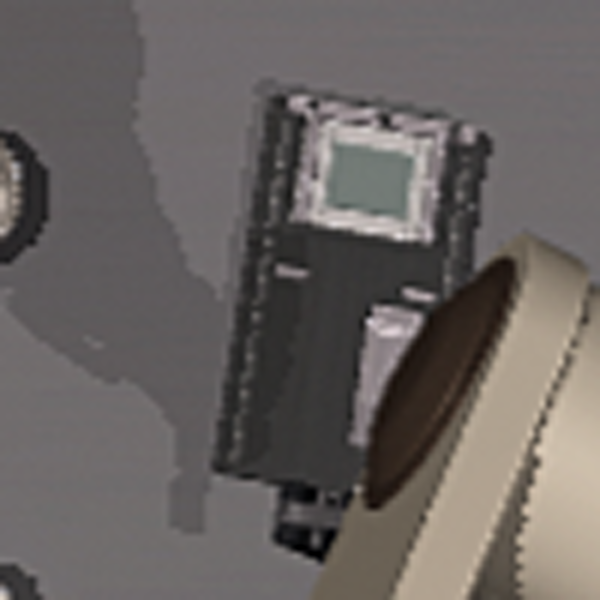

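```bash
python3 -m jog '[[[0,-0.15,-0.11,-0.1],[0,-0.35,-0.11,-0.2],[0,-0.55,-0.11,-0.2035],[0,-0.75,-0.11,-0.2035],[0.0,-0.9,-0.11,-0.2035],[0.0,-0.9,-0.11,-0.2035],[0.0,-0.9,-0.11,-0.2035]]]'>/dev/null; python3 go.py 0.5764 0.1563 0.13 7.8
```

```text
t 26.02 pos [0.5121 0.0496 0.1487] rot [-1.7999e+02  9.0000e-02  7.8400e+00] F [ 0.6  -0.41 -1.38] M [-0.04   0.019  0.035] w 0.136
rows [ 0.3132 -0.3877  0.0747] turn 0.0004
```

```bash
python3 -m jog '[[[0.1,-0.15,0,0],[0.2,-0.3,0,0],[0.313,-0.388,0.03,0],[0.313,-0.388,0.075,0],[0.313,-0.388,0.075,0],[0.313,-0.388,0.075,0]]]'>/dev/null; python3 go.py 0.5764 0.1563 0.037 7.8; python3 look.py 18 side;python3 go.py 0.5764 0.1563 0.037 7.8
python3 - <<'E'
from h import *
s=load("side18.npz");crop(s,240,350,150,250,7,"pics/m1.png")
from bench import arm
p=np.array(arm.observe()["ee_pos"]);y=np.radians(7.8)
R=np.array([[np.cos(y),-np.sin(y),0],[np.sin(y),np.cos(y),0],[0,0,1]])
def slope(d,p,R):
    c=cloud(d);l=(c-p)@R
    m=(l[...,0]>.055)&(l[...,0]<.105)&(abs(l[...,1])<.009)&(abs(l[...,2]+.032)<.012)
    A=np.c_[l[m][:,:2],np.ones(m.sum())];print(m.sum(),np.linalg.lstsq(A,l[m][:,2],rcond=None)[0])
slope(s,p,R); slope(load("side2.npz"),np.array([.5758,.1564,.1345]),R)
L=np.array([[.110,0,-.032],[.047,0,-.032],[-.048,0,0],[-.056,0,0]])
for q,pp in((s,p),(load("side2.npz"),np.array([.5758,.1564,.1345]))): print(((proj(q,pp+L@R.T)-np.array([240,150])+.5)*7-.5).round(1).tolist())
E
```

```text
t 26.77 pos [0.5764 0.1554 0.1312] rot [180.     0.     7.74] F [ 0.8  -0.32 -0.09] M [-0.011  0.039  0.014] w 0.138
rows [ 0.0005 -0.0034  0.3769] turn -0.0007
t 26.82 pos [0.5765 0.1556 0.1315] rot [ 1.80e+02 -3.00e-02  7.74e+00] F [ 0.28 -0.63 -0.89] M [ 0.    -0.009 -0.017] w 0.142
rows [-0.     -0.0029  0.378 ] turn -0.0007
52 [-0.01509923  0.00634533 -0.02984868]
53 [ 0.01295755  0.03830455 -0.03228341]
[[598.7, 338.6], [462.3, 352.4], [253.1, 315.5], [235.0, 317.3]]
[[597.4, 332.2], [460.9, 346.0], [251.5, 308.9], [233.3, 310.7]]
```

View pics/m1.png

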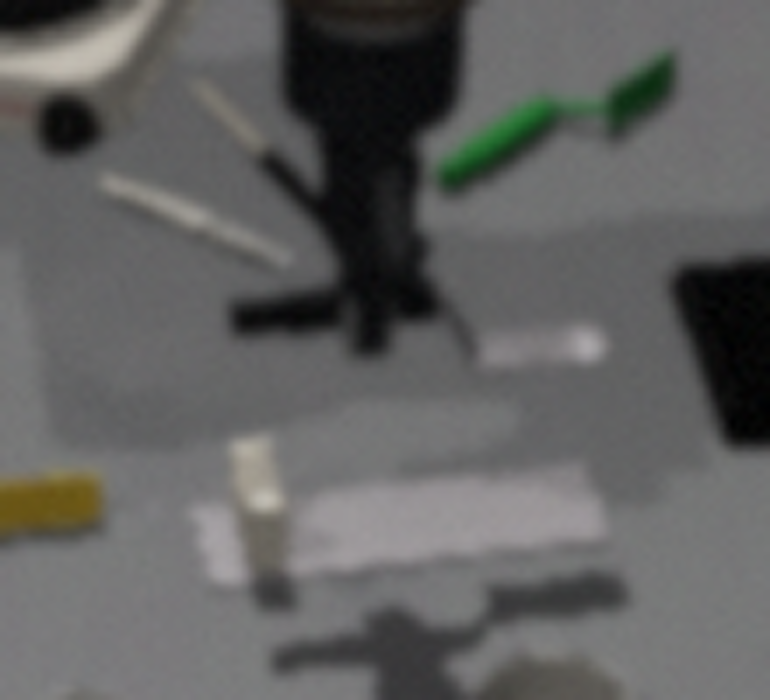

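```bash
python3 -m jog '[[[0,-0.003,0.1,0],[0,-0.003,0.2,0],[0,-0.003,0.3,0],[0,-0.003,0.34,0],[0,-0.003,0.36,0],[0,-0.003,0.364,0],[0,-0.003,0.364,0]]]'>/dev/null; python3 go.py 0.5764 0.1563 0.0365 7.8; for i in 1 2 3; do python3 -m jog '[[[0,0,0.003,0],[0,0,0.003,0]]]'>/dev/null; python3 go.py;done
```

```text
t 27.7 pos [0.5768 0.1573 0.0407] rot [-1.7999e+02 -6.0000e-02  7.8100e+00] F [ 0.59  1.25 -0.79] M [-0.016 -0.007 -0.   ] w 0.141
rows [-0.0022  0.0037  0.0169] turn 0.0001
t 27.95 pos [0.5765 0.1573 0.0394] rot [-1.7999e+02 -2.0000e-02  7.8100e+00] F [ 0.29 -0.07 -1.19] M [-0.017 -0.015  0.022] w 0.14
t 28.2 pos [0.5764 0.1573 0.0384] rot [-179.99    0.      7.81] F [-0.29  0.34 -0.89] M [-0.004  0.02  -0.038] w 0.136
t 28.45 pos [0.5764 0.1573 0.0377] rot [-1.80e+02  1.00e-02  7.81e+00] F [-0.21 -0.7  -1.3 ] M [ 0.023 -0.029 -0.049] w 0.137
```

```bash
python3 -m jog '[[[0,0.004,0.002,0],[0,0.004,0.002,0]]]'>/dev/null; python3 go.py; for i in 1 2; do python3 -m jog '[[[0,0,0.002,0],[0,0,0.002,0]]]'>/dev/null; python3 go.py;done
```

```text
t 28.7 pos [0.5766 0.1562 0.0372] rot [-180.      0.      7.81] F [-0.19 -0.51 -0.69] M [-0.018  0.031 -0.021] w 0.137
t 28.95 pos [0.5766 0.1563 0.0367] rot [-179.99    0.      7.81] F [ 0.09 -0.98 -0.89] M [ 0.006  0.039 -0.006] w 0.137
t 29.2 pos [0.5766 0.1563 0.0363] rot [-1.80e+02 -1.00e-02  7.81e+00] F [-0.09 -0.78  0.44] M [-0.046  0.018  0.018] w 0.138
```

```bash
python3 -m jog '[[[0,0,0.002,0],[0,0,0.002,0]]]'>/dev/null; python3 go.py; python3 -m jog '[[[0,0,0,0],[0,0,0,0],[0,0,0,0],[0,0,0,0],[0,0,0,0]]]' 0.4 >/dev/null; python3 go.py; python3 -m jog '[[[0,0,-0.1,0],[0,0,-0.3,0],[0,0,-0.55,0],[0,0,-0.8,0],[-0.2,0,-0.8,0],[-0.4,0,-0.8,0],[-0.4,0,-0.8,0]]]'; python3 look.py 19 side top
python3 - <<'E'
from h import *
s=load("side19.npz");crop(s,240,350,170,250,7,"pics/n1.png");crop(s,270,350,280,340,8,"pics/n3.png")
s=load("top19.npz");crop(s,235,425,140,235,4,"pics/n2.png")
E
```

```text
t 29.45 pos [0.5767 0.1562 0.0361] rot [ 1.80e+02 -2.00e-02  7.82e+00] F [-2.93 -1.33  6.24] M [-0.207  0.372  0.099] w 0.135
t 30.07 pos [0.5766 0.1563 0.0357] rot [-179.99    0.      7.81] F [-0.83  0.23 -0.31] M [ 0.021 -0.004 -0.04 ] w 0.602
t: 30.95
ee_pos: [0.4753, 0.1426, 0.2365]
tool_rot: [-180.0, -0.1, 7.8]
ft_force: [1.6, -0.2, 1.0]
gripper_width: 0.603
```

View pics/n1.png

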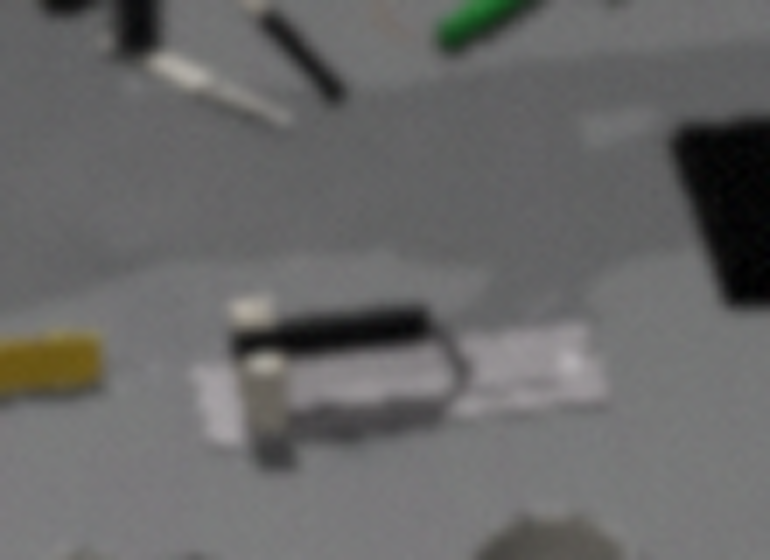

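View pics/n2.png

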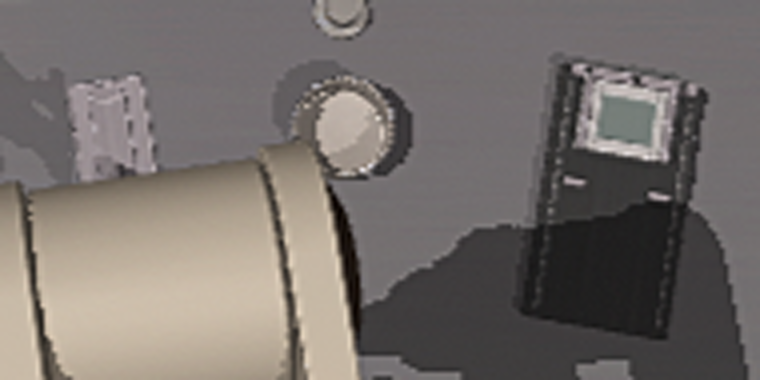

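View pics/n3.png

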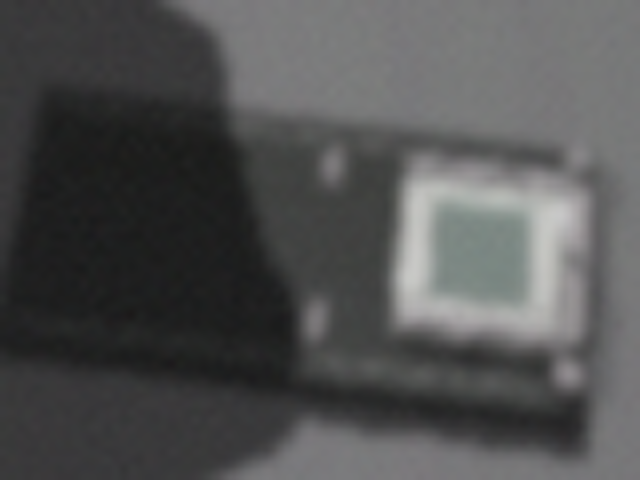

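```bash
python3 - <<'E'
from h import *
for a,b,r in(("side16","side19",(300,318,328,345)),):
    pass
def g(n,u0,u1,v0,v1): return cv2.cvtColor(load(n+".npz")["img"],cv2.COLOR_RGB2GRAY)[v0:v1,u0:u1].astype(np.float32)
print("side16->17",cv2.phaseCorrelate(g("side16",322,346,296,328),g("side17",322,346,296,328)))
print("side17->19",cv2.phaseCorrelate(g("side17",315,348,296,332),g("side19",315,348,296,332)))
y=np.radians(-10.4);R=np.array([[np.cos(y),-np.sin(y),0],[np.sin(y),np.cos(y),0],[0,0,1]])
un=lambda q,k,o:(np.array(q)+.5)/k-.5+np.array(o)
q=un([(604,93),(663,102),(654,145),(597,137)],4,(235,140));w=world(load("top19.npz"),q[:,0],q[:,1],z=.0215)
l=(w-np.array([.5986,-.1938,0]))@R;print("top pane",l.round(4).tolist(),l.mean(0))
q=un([(435,200),(430,298),(522,305),(530,212)],8,(270,280));w=world(load("side19.npz"),q[:,0],q[:,1],z=.0215)
l=(w-np.array([.6029,-.1887,0]))@R;print("side pane",l.round(4).tolist(),l.mean(0))
# lifter before/after
print("lifter side0->19",cv2.phaseCorrelate(g("side0",270,330,208,238),g("side19",270,330,208,238)))
E
python3 go.py
```

```text
side16->17 ((0.017513939274936163, -0.006333121731000091), 0.975022464680175)
side17->19 ((-0.022626149256925743, 0.09407995500434652), 0.9986157347390681)
top pane [[0.0734, 0.0209, 0.0215], [0.0741, -0.0219, 0.0215], [0.0419, -0.0198, 0.0215], [0.0407, 0.0214, 0.0215]] [0.05752802 0.00014828 0.0215    ]
side pane [[0.0402, 0.0124, 0.0215], [0.041, -0.0262, 0.0215], [0.0698, -0.0245, 0.0215], [0.071, 0.0122, 0.0215]] [ 0.05551005 -0.00653302  0.0215    ]
lifter side0->19 ((0.19775849875393803, 0.0993641441871489), 0.9210504229863484)
t 31.05 pos [0.4777 0.1427 0.2362] rot [-1.7999e+02 -7.0000e-02  7.8100e+00] F [ 0.08 -0.14 -0.01] M [-0.013 -0.014 -0.005] w 0.6
```

```bash
python3 -c "
from bench import arm
print(arm.sign_off())"
```

```text
the job is handed in; nothing more can be done
None
```

The job is done and handed in at about 31 s. The hand-in gives no verdict, so the result below rests on my own checks.

**What I did**
- I gripped the black-handled lifter on its rest and pressed it on the plate at about 2–4 N, then slid it roughly 16–20 mm under the near edge. The carrier stayed where it was.
- I levered the edge up along an arc against the toe stops until the carrier fell over beyond them. I then pushed it with the blade to the rail, laid the lifter back and drew the open gripper clear.

**Last checks**
- **Carrier:** it lies turned over, flat and square against the rail. It did not move when I withdrew the blade (under 0.1 px in the side view).
- **Push force:** the stop at the rail showed as a rise to about 11 N, under the 15 N limit but higher than "lightly".
- **Lifter:** it is back within about 0.2 px (roughly 0.6 mm) of where it first lay.
- **Other things:** nothing else looked moved in the pictures, though I did not measure each one.

**What disagreed**
- **Carrier x:** the top camera puts its middle at 57.5 mm, the side camera at 55.5 mm, against a home of 58 mm and a limit of 56.5 mm.
- **Carrier y:** the top camera reads 0 mm, the side camera −6.5 mm, both within the 16 mm allowed.
- The spread is about the size of the difference between the two cameras seen all through the job. For "fully home" I therefore relied on the contact at the rail.

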